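# Load and lock a tissue cassette basket

## Robot

A 7-joint arm with a two-finger parallel gripper is mounted at the origin on a cart in front of the work surface, level with it; the furniture and walls round the work are solid. World frame = base frame: x ahead of the robot, y to its left, z up, the work surface at z = 0. Lengths are in m, angles in rad, forces in N, time in s.
With the tool pointing down it reaches from about 0.4 to 0.85 m from the base axis. Payload 4.5 kg.
Tool frame: the origin (TCP) lies midway between the tips of the shut fingers; the grasp point (between the pads) lies 19 mm behind it; z points along the fingers, y is the line along which they close (so a half turn about z gives the same grasp; the last joint's range is limited). The gripper opens to 88 mm and grips with 3 to 60 N. Pads are 18 mm wide; open, the fingers measure 123 mm over their backs; the gripper's body (75 mm by 187 mm) begins 45 mm behind the grasp point.
Start: joints at [1.308, 0.689, -0.195, 1.565, 0.157, 0.902, -0.215], TCP at [0.183, -0.598, 0.239] pointing down, gripper open.
Joint ranges: [-3.01, 3.01], [-0.46, 2.08], [-1.47, 1.51], [0.13, 2.56], [-1, 4.14], [0.04, 2.09], [-2.66, 2.66]. Speed limits (rad/s): [2.57, 2.57, 3.14, 3.14, 3.14, 3.14, 3.14].

## Interface

Orientations are given as a unit quaternion [x, y, z, w].
In Python, from rig import arm gives the robot as it stands.
- The arm moves only by the tool send_rows, never from a script. Its argument "steps" is a list that holds one entry, the list of rows, each a list of 7 numbers: the shift along the tool's x, y, z scaled (see below), then the turn, a rotation vector about the tool's x, y, z scaled (see below), then the opening, from 0 (shut) to 1 (fully open). In form: [[[tx, ty, tz, wx, wy, wz, grip], ...]]. A call has 1 to 10 rows; each row shifts and turns the commanded pose from where the row before left it, along the tool's axes as they then stand; what a row does not reach is not made up. The controller multiplies each number of a shift by 0.03 m and each number of a turn by 5 degrees. A row lasts 1/12 s, in which the tool goes at most 41.7 mm and 7.16 degrees, less where a joint would pass 70% of its speed; a pose out of reach is approached as far as the arm can. A call with a number of a shift or a turn outside -1 to 1 is refused whole. A call with a gripper value outside its range is refused whole. The fingers move at their own pace and stop on an object; "newtons" is the grip in N (left out, the last holds). Time passes only in rows, so rows that do not move let the fingers close. It gives the time, the measured TCP pose, the force, the opening and the grip force at its end, in the units of the state.
- arm.state(): the state, without advancing time (a new reading comes with each control period).
- arm.read_camera(name): name is "scene" or "top" or "wrist"; returns a dict with "color" (400x640x3 uint8, blue, green, red), "fx", "fy", "cx", "cy" (pixels), "R" (3x3) and "t" (3): a world point X has camera coordinates R X + t. Camera axes: x right, y down, z forward; pixel columns grow to the right and rows downward; lengths in m; the calibration is good to about 2 mm. A picture is of the moment at which its call begins. There is no depth.
- arm.close_job(): hands the job in; it is judged then, once.
Trained networks look in a picture, given as the dict that the camera call returned (one of the last four; its "shot" number tells which), for a name from the list of things; names that differ only in an ending like _2 or _b are one class to them, and where a whole thing is asked for, a point or a joint stands for the part that bears it (a point fixed in the world has none). Each returns a list of dicts, best first, with "confidence" (0 to 1); they miss things now and then, are a little off and sometimes report something else, mostly with a low value. They report only what shows in the picture. A call takes as long as a camera call. They do not tell look-alikes from the thing itself.
- arm.masks_of(name, picture): "region" (400x640 bool, what is visible of it).
- arm.landmark_of(name, picture): "position" ([x, y, z] in m, in world coordinates, good to about 4 mm: a listed point, or the origin of a listed thing).
The state is a dict: "time_s": time; "joints": joint angles; "dq": joint speeds; "effort": joint torques, N m; "eef_pos": TCP position; "eef_rot": TCP orientation; "force": force on the tool from outside, world axes, zero at the start; "moment": the same for the moment, N m; "finger_gap": finger opening in m; "grip_force": force on a finger pad.
Only numpy, scipy, OpenCV 4.12 (cv2) and the standard library are available. Lean on these libraries where they do the work, as an engineer would, in place of code of your own. Each camera call takes 0.05 s, during which the arm holds its last target. There are 200 camera calls.

## Task

Open the basket's keeper: pull its black knob up, turn it until the steel arm lies alongside the tray, and push it back fully down. Lay every cassette from the bench in the tray, and slide the blue-handled rod over them through both eyelets until its collar is up against the eyelet. Then pull the knob up again, turn the arm back across the rod behind the collar and push the knob fully down to lock the rod in, leaving the jars and the timer where they are.

Things in the scene. Friction and masses are not known exactly. Their poses are not given: they have to be found in the camera images.
- basket: Basket with a blue tray on a dark base, fixed to the bench; origin on the bench under the tray's centre, z up. Open tray, inner 104 (x) by 136 (y) mm, floor at z = 20, walls 5 mm thick with rims at z = 31 mm. Steel eyelet plates 34 mm wide, 8 mm thick, 55 mm high stand across the middle of its +y and -y ends. The keeper knob stands on a 40 mm square, 28 mm high block centred at x = 75, y = 94 mm.
- near_eyelet (a point): centre of the round hole (14 mm) in the +y eyelet plate, on its outer (+y) face, at basket x = 0, y = 79, z = 40 mm. The rod enters here, moving along basket -y.
- far_eyelet (a point): centre of the round hole (15 mm) in the -y eyelet plate, on its outer (-y) face, at basket x = 0, y = -79, z = 40 mm; the rod's tip comes out here.
- knob_lift (a joint): how far the keeper knob is pulled up, m: 0 fully down, 0.016 its upper stop. It stays where it is left (about 6 N to pull, 3 N to push). Up to 0.012 a key under it blocks turning (5 degrees of play, then a somewhat springy stop); between the two notches it cannot be pushed down.
- knob_turn (a joint): angle of the keeper knob, rad, counter-clockwise from above: 0 locked (arm along basket -x, across the rod's line), 1.4 open (arm along basket -y, alongside the tray). Stops at -0.05 and 1.45; drops into its notches within about 0.07 of 0 and of 1.4. Turns stiffly (0.04 N m) and stays.
- knob_grip (a point): middle of the black bar grip, on the knob's vertical axis, 66 mm above the bench when down. The bar is 36 mm long along this frame's x (turns with the knob; the arm points to -x), 14 mm thick along y, 30 mm high (15 above and below this point); a steel disc of radius 20 mm lies right under it.
- keeper_tip (a point): end of the keeper's steel arm, 88 mm from the knob's axis, at its underside (44 mm above the bench when down); the arm is 8 mm wide, 6 mm thick and moves with the knob. Locked, it lies 11 to 19 mm out from the near eyelet's face, above the rod's neck and behind its collar.
- rod: loose retaining rod, 0.12 kg, lying level with its axis 11 mm up; origin at the centre of its blue square handle (22 x 22 mm, 44 mm long along y). Along -y from the handle: neck 8 mm thick, 30 mm long; collar 22 mm across, 6 mm thick; straight 8 mm shaft 172 mm long with round tip. Balances in the neck near the handle; released in the eyelets it droops about 3 degrees at the handle (normal).
- rod_collar (a point): on the rod's axis, on the collar's face towards the tip (58 mm from the handle's centre); meets the near eyelet's outer face when the rod is home
- rod_tip (a point): tip of the rod, 230 mm from the handle's centre; 14 mm past the far eyelet's outer face when the rod is home
- yellow_cassette: loose yellow plastic tissue cassette 38 (x) by 28 (y) by 6 mm, 12 g, origin at the centre of its underside; lies on the bench; may be absent
- green_cassette: loose green plastic tissue cassette 38 (x) by 28 (y) by 6 mm, 12 g, origin at the centre of its underside; lies on the bench; may be absent
- pink_cassette: loose pink plastic tissue cassette 38 (x) by 28 (y) by 6 mm, 12 g, origin at the centre of its underside; lies on the bench; may be absent
- white_cassette: loose white plastic tissue cassette 38 (x) by 28 (y) by 6 mm, 12 g, origin at the centre of its underside; lies on the bench; may be absent
- staining_jar: bystander: glass staining jar, 68 mm wide, 89 mm high, origin under its centre
- amber_jar: bystander: small amber jar with white cap, 32 mm wide, 59 mm high, origin under its centre
- lab_timer: bystander: small lab timer 60 x 66 x 18 mm, origin under its centre
Mind the look-alikes: they are no part of the job. What is shaped like the yellow_cassette but brown is not meant.

How it is judged:
On the way, in this order (a step that is already met when the one before it is completed fails the run):
1. the knob is pulled up (value of joint knob_lift above 0.012 m), for 0.05 s.
2. the knob is turned to open and fully down (value of joint knob_turn above 1.25 rad and value of joint knob_lift below 0.003 m), for 0.2 s.
3. every cassette lies in the tray and the rod is home through both eyelets (x of yellow_cassette in the frame of basket between -0.05 and 0.05 m and y of yellow_cassette in the frame of basket between -0.066 and 0.066 m and z of each of yellow_cassette, green_cassette, pink_cassette, white_cassette in the frame of basket below 0.034 m and angle between each of yellow_cassette, green_cassette, pink_cassette, white_cassette's own z axis and vertical below 0.35 rad and x of green_cassette in the frame of basket between -0.05 and 0.05 m and y of green_cassette in the frame of basket between -0.066 and 0.066 m and x of pink_cassette in the frame of basket between -0.05 and 0.05 m and y of pink_cassette in the frame of basket between -0.066 and 0.066 m and x of white_cassette in the frame of basket between -0.05 and 0.05 m and y of white_cassette in the frame of basket between -0.066 and 0.066 m and y of rod_collar in the frame of basket between 0.075 and 0.085 m and x of rod_collar in the frame of basket between -0.008 and 0.008 m and z of rod_collar in the frame of basket between 0.032 and 0.048 m and x of rod_tip in the frame of basket between -0.009 and 0.009 m and z of rod_tip in the frame of basket between 0.03 and 0.05 m and y of rod_tip in the frame of basket below -0.081 m), for 0.2 s.
4. the knob is pulled up again (value of joint knob_lift above 0.012 m), for 0.05 s.
5. the arm is back across the rod and the knob fully down (value of joint knob_turn below 0.15 rad and value of joint knob_lift below 0.003 m), for 0.2 s.
At the end, for the whole second after the job is handed in: Every cassette lies flat (within 20 degrees) in the tray, the rod is through both eyelets with its collar within 6 mm of the near eyelet, the arm is turned back across the rod (knob_turn under 0.15 rad) and the knob is down (within 3 mm), all at rest (all of step 3 and all of step 5 and linear speed of rod below 0.02 m/s); the robot touches nothing.
It fails at once if the staining jar is moved by more than 2 cm (distance of staining_jar from where it was at the start of the episode above 0.02 m).
It fails at once if the amber jar is moved by more than 2 cm (distance of amber_jar from where it was at the start of the episode above 0.02 m).
It fails at once if the lab timer is moved by more than 2 cm (distance of lab_timer from where it was at the start of the episode above 0.02 m).
Of yellow_cassette, green_cassette, pink_cassette, white_cassette only 3 to 4 are there at a start; the rules pass over those that are not, and their reading is None.
At some moment in a run one of yellow_cassette, green_cassette, pink_cassette, white_cassette may be knocked a few centimetres aside while the robot is not near it.
It also fails if it takes over 192 s, if anything falls off the work surface, if the arm or the gripper's body presses on something with over 40 N, if the wrist force passes 120 N, or if a joint passes its speed limit or range.

## Working session

There is one attempt and no reset: what is moved stays moved. The work goes in short steps, Python scripts to look and compute and a tool call to move; the robot and the scene stay as the last step left them, time stands still between calls to the robot, and variables do not carry over. Pictures are saved under pics/ and viewed, at most 14 in all, crops included, and the job is handed in when it is done.

Besides the shell and the picture viewer there is one more tool, called as name(argument=value, ...), one argument or row to a line, values as JSON. send_rows: Moves the arm, as the interface text tells. Shifts and turns lie within -1 to 1; 1 stands for 0.03 m of shift or 5 degrees of turn. Its arguments: {"type":"object","properties":{"steps":{"type":"array"},"newtons":{"type":"number"}},"required":["steps"]}

```bash
ls; mkdir -p pics; cat > h.py <<'E'
import numpy as np, cv2
from scipy.spatial.transform import Rotation as Ro
from rig import arm
def st():
    s=arm.state(); R=Ro.from_quat(s['eef_rot'])
    print('t',round(s['time_s'],2),'pos',np.round(s['eef_pos'],4),'x',np.round(R.as_matrix()[:,0],3),'z',np.round(R.as_matrix()[:,2],3),'F',np.round(s['force'],1),'gap',round(s['finger_gap'],4),'gf',s['grip_force'],'q',np.round(s['joints'],2))
    return s,R
E
python3 - <<'E'
from h import *
st()
for c in ['scene','top']:
    p=arm.read_camera(c); cv2.imwrite(f'pics/{c}0.png',p['color'])
    print(c,'cam at',np.round(-p['R'].T@p['t'],3), p['fx'])
    for n in ['basket','near_eyelet','far_eyelet','knob_grip','keeper_tip','rod','rod_collar','rod_tip','yellow_cassette','green_cassette','pink_cassette','white_cassette','staining_jar','amber_jar','lab_timer']:
        r=arm.landmark_of(n,p)
        print(n,[(np.round(d['position'],3).tolist(),round(d['confidence'],2)) for d in r[:3]])
E
```

```text
pics
t 0.0 pos [ 0.1826 -0.5971  0.2379] x [ 0.956  0.293 -0.   ] z [-0.001  0.002 -1.   ] F [-0.2 -0.9 -0.4] gap 0.0881 gf 0.0 q [ 1.31  0.69 -0.19  1.57  0.16  0.9  -0.22]
scene cam at [ 0.17  -0.092  0.961] 431.0651190195957
basket [([0.58, -0.023, 0.001], 0.87)]
near_eyelet [([0.579, 0.055, 0.041], 0.84), ([0.77, 0.297, -0.0], 0.46)]
far_eyelet [([0.579, -0.108, 0.042], 0.84), ([0.788, -0.093, 0.002], 0.32)]
knob_grip [([0.654, 0.066, 0.063], 0.66)]
keeper_tip [([0.572, 0.068, 0.045], 0.59)]
rod [([0.535, 0.369, 0.008], 0.74)]
rod_collar [([0.548, 0.313, 0.01], 0.73)]
rod_tip [([0.578, 0.143, 0.012], 0.71), ([0.426, -0.07, -0.004], 0.28)]
yellow_cassette [([0.362, -0.135, -0.001], 0.7), ([0.412, 0.165, 0.001], 0.6), ([0.469, -0.146, -0.0], 0.6)]
green_cassette [([0.416, 0.089, 0.001], 0.64)]
pink_cassette [([0.535, 0.37, 0.012], 0.16)]
white_cassette [([0.427, -0.067, -0.006], 0.56), ([0.77, 0.297, 0.0], 0.28)]
staining_jar []
amber_jar [([0.772, 0.298, 0.001], 0.63)]
lab_timer [([0.786, -0.091, 0.002], 0.76)]
top cam at [0.446 0.152 1.291] 400.16452991139937
basket [([0.584, -0.
[... 239 characters left out ...]
), ([0.568, 0.068, 0.045], 0.19)]
keeper_tip [([0.57, 0.068, 0.048], 0.76)]
rod [([0.532, 0.373, 0.014], 0.6), ([0.432, 0.008, -0.002], 0.35)]
rod_collar [([0.54, 0.314, 0.014], 0.81), ([0.578, 0.143, 0.015], 0.7)]
rod_tip [([0.578, 0.141, 0.014], 0.69)]
yellow_cassette [([0.465, -0.148, 0.001], 0.59), ([0.412, 0.163, 0.002], 0.54), ([0.432, 0.006, -0.001], 0.53)]
green_cassette [([0.418, 0.092, 0.002], 0.57)]
pink_cassette [([0.585, -0.022, 0.003], 0.29)]
white_cassette [([0.425, -0.069, 0.002], 0.62)]
staining_jar [([0.796, 0.126, -0.0], 0.75)]
amber_jar [([0.769, 0.296, 0.001], 0.67), ([0.428, 0.003, -0.002], 0.5)]
lab_timer [([0.782, -0.095, -0.005], 0.9), ([0.424, -0.068, 0.003], 0.26)]
```

View pics/scene0.png

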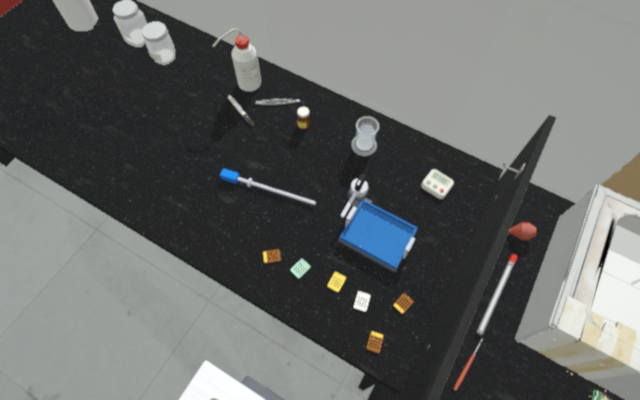

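View pics/top0.png

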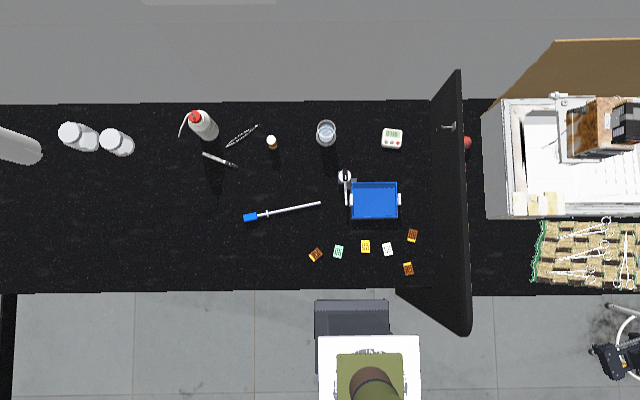

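The scene shows yellow (338,282), green (300,268) and white (362,301) cassettes, so pink is absent. Three brown look-alikes are at (271,256), (403,303) and (375,342). A black wall stands at about y = -0.23, between the arm and the work, so I go up and over it.

send_rows(
  steps=[
    [[0, 0, -1, 0, 0, 0.85, 1], [0, 0, -1, 0, 0, 0.85, 1], [0, 0, -1, 0, 0, 0.85, 1], [0, 0, -1, 0, 0, 0.85, 1], [0, 0, -1, 0, 0, 0, 1], [0, 0, -1, 0, 0, 0, 1], [0, 0, -1, 0, 0, 0, 1]],
  ],
)

```text
time_s: 2.18
eef_pos: [0.1827, -0.5973, 0.4504]
eef_rot: [1.0, 0.0, -0.0, 0.0]
force: [0.1, -0.4, -0.4]
finger_gap: 0.0882
grip_force: 0.0
```

send_rows(
  steps=[
    [[0.7, -1, 0, 0, 0, 0, 1], [0.7, -1, 0, 0, 0, 0, 1], [0.7, -1, 0, 0, 0, 0, 1], [0.7, -1, 0, 0, 0, 0, 1], [0.7, -1, 0, 0, 0, 0, 1], [0.7, -1, 0, 0, 0, 0, 1], [0.7, -1, 0, 0, 0, 0, 1], [0.7, -1, 0, 0, 0, 0, 1], [0.7, -1, 0, 0, 0, 0, 1], [0.7, -1, 0, 0, 0, 0, 1]],
  ],
)

```text
time_s: 3.02
eef_pos: [0.3934, -0.296, 0.449]
eef_rot: [1.0, 0.0, 0.0, 0.0]
force: [0.9, -0.2, -0.0]
finger_gap: 0.0886
grip_force: 0.0
```

```bash
python3 - <<'E'
from h import *
st()
E
```

```text
t 3.02 pos [ 0.3934 -0.296   0.449 ] x [1. 0. 0.] z [ 0. -0. -1.] F [ 0.9 -0.2 -0. ] gap 0.0886 gf 0.0 q [ 0.71  0.3  -0.22  1.6   0.07  1.25 -1.1 ]
```

send_rows(
  steps=[
    [[0.73, -1, 0, 0, 0, 0, 1], [0.73, -1, 0, 0, 0, 0, 1], [0.73, -1, 0, 0, 0, 0, 1], [0.73, -1, 0, 0, 0, 0, 1], [0.73, -1, 0, 0, 0, 0, 1], [0.73, -1, 0.5, 0, 0, 0, 1], [0.73, -1, 0.5, 0, 0, 0, 1], [0.73, -1, 0.5, 0, 0, 0, 1], [0.73, -1, 0.5, 0, 0, 0, 1], [0.73, -1, 0.5, 0, 0, 0, 1]],
  ],
)

```text
time_s: 3.85
eef_pos: [0.6125, 0.0039, 0.3731]
eef_rot: [1.0, 0.0, 0.0, 0.0]
force: [-0.5, -0.4, 0.2]
finger_gap: 0.088
grip_force: 0.0
```

send_rows(
  steps=[
    [[0.73, -1, 0.5, 0, 0, 0, 1], [0.73, -1, 0.5, 0, 0, 0, 1], [0, 0, 0.5, 0, 0, 0, 1], [0, 0, 0.3, 0, 0, 0, 1], [0, 0, 0, 0, 0, 0, 1], [0, 0, 0, 0, 0, 0, 1]],
  ],
)

```text
time_s: 4.35
eef_pos: [0.6552, 0.0604, 0.3198]
eef_rot: [1.0, -0.001, -0.0, 0.001]
force: [0.2, -0.6, 0.9]
finger_gap: 0.0884
grip_force: 0.0
```

```bash
cat >> h.py <<'E'
def pose_fit(cams=('scene','top','wrist'),n=1,verbose=1):
    "fit basket x,y,yaw from landmarks"
    from scipy.optimize import least_squares
    M={'near_eyelet':(0,.079,.04),'far_eyelet':(0,-.079,.04),'knob_grip':(.075,.094,.066),'basket':(0,0,0)}
    obs=[]
    for c in cams:
        for _ in range(n):
            p=arm.read_camera(c)
            for k in M:
                for d in arm.landmark_of(k,p)[:1]:
                    if d['confidence']>.4:
                        obs.append((k,d['position'],c))
    def f(v):
        c,s=np.cos(v[2]),np.sin(v[2])
        return np.concatenate([[v[0]+c*M[k][0]-s*M[k][1]-o[0],v[1]+s*M[k][0]+c*M[k][1]-o[1]] for k,o,_ in obs])
    r=least_squares(f,[.58,-.025,0],loss='soft_l1',f_scale=.004)
    if verbose:
        for (k,o,c),e in zip(obs,f(r.x).reshape(-1,2)): print(c,k,np.round(o,4),np.round(-e*1e3,1))
    print('basket',r.x); return r.x
E
python3 - <<'E'
from h import *
st()
p=arm.read_camera('wrist'); cv2.imwrite('pics/w1.png',p['color'])
print('wristcam',-p['R'].T@p['t'],p['R'],p['fx'])
pose_fit(n=2)
E
```

```text
t 4.35 pos [0.6552 0.0604 0.3198] x [ 1.    -0.002 -0.001] z [-0.001 -0.002 -1.   ] F [ 0.2 -0.6  0.9] gap 0.0884 gf 0.0 q [-0.02  0.67 -0.28  1.34  0.19  1.16 -1.89]
wristcam [0.72898311 0.06175347 0.4648177 ] [[-3.74537374e-03 -9.99992003e-01  1.40203822e-03]
 [-9.57777109e-01  3.99032879e-03  2.87484064e-01]
 [-2.87487359e-01 -2.66104846e-04 -9.57784395e-01]] 292.64452997242216
scene near_eyelet [0.579  0.0563 0.0456] [-3.4  1.1]
scene far_eyelet [ 0.5775 -0.1056  0.0423] [-1.1 -2.8]
scene basket [ 0.5805 -0.0224  0.002 ] [-0.   1.4]
scene near_eyelet [0.583  0.0572 0.0444] [0.6 2. ]
scene far_eyelet [ 0.5758 -0.1076  0.0397] [-2.8 -4.8]
scene basket [ 0.5791 -0.0219  0.0022] [-1.4  1.9]
top near_eyelet [0.5835 0.0529 0.0394] [ 1.1 -2.3]
top basket [ 0.5835 -0.0227  0.0015] [3.  1.1]
top near_eyelet [0.5831 0.056  0.0373] [0.7 0.8]
top knob_grip [0.651  0.0654 0.0672] [-6.8 -2.9]
top basket [ 5.854e-01 -2.620e-02 -3.000e-04] [ 4.9 -2.4]
wrist near_eyelet [0.5805 0.0557 0.0388] [-1.9  0.5]
wrist far_eyelet [ 0.5767 -0.1066  0.0404] [-1.9 -3.8]
wrist knob_grip [0.6577 0.069  0.0673] [-0.1  0.7]
wrist basket [ 0.5794 -0.0241  0.0023] [-1.1 -0.3]
wrist near_eyelet [ 7.740e-01  2.998e-01 -5.000e-04] [191.6 244.6]
wrist far_eyelet [0.7711 0.2982 0.0008] [192.5 401. ]
wrist knob_grip [0.6569 0.0677 0.067 ] [-0.9 -0.6]
wrist basket [ 5.809e-01 -2.550e-02  1.000e-04] [ 0.4 -1.7]
basket [ 0.58050999 -0.02381041 -0.02420745]
```

View pics/w1.png

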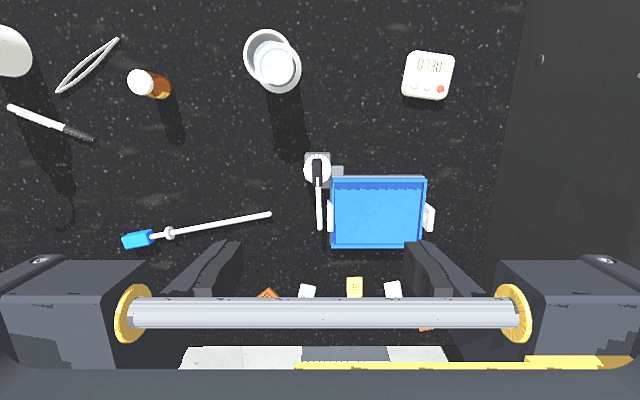

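```bash
cat >> h.py <<'E'
def back(p,uv,z):
    uv=np.atleast_2d(uv).astype(float)
    d=np.c_[(uv[:,0]-p['cx'])/p['fx'],(uv[:,1]-p['cy'])/p['fy'],np.ones(len(uv))]@p['R']
    C=-p['R'].T@p['t']; return C+d*((z-C[2])/d[:,2])[:,None]
def proj(p,X):
    c=np.atleast_2d(X)@p['R'].T+p['t']; return np.c_[p['fx']*c[:,0]/c[:,2]+p['cx'],p['fy']*c[:,1]/c[:,2]+p['cy']]
E
python3 - <<'E'
from h import *
for c in ['wrist','scene','top']:
    p=arm.read_camera(c); h=cv2.cvtColor(p['color'],cv2.COLOR_BGR2HSV)
    m=((h[...,0]>95)&(h[...,0]<125)&(h[...,1]>120)&(h[...,2]>50)).astype(np.uint8)
    cs=cv2.findContours(m,cv2.RETR_EXTERNAL,cv2.CHAIN_APPROX_NONE)[0]
    k=max(cs,key=cv2.contourArea); h=cv2.convexHull(k)
    q=cv2.approxPolyDP(h,6,True)[:,0]
    X=back(p,q,.031)
    print(c,q.tolist(),np.round(X[:,:2],4).tolist(),'centre',X.mean(0)[:2])
    r=cv2.minAreaRect(back(p,h[:,0],.031)[:,:2].astype(np.float32)); print(r)
E
```

```text
wrist [[429, 180], [422, 239], [403, 249], [332, 248], [334, 178]] [[0.6365, -0.0969], [0.54, -0.0956], [0.5225, -0.0664], [0.5245, 0.0488], [0.6398, 0.0466]] centre [ 0.57267189 -0.03268152]
((0.5811456441879272, -0.02418721467256546), (0.14623743295669556, 0.11714667081832886), 89.91376495361328)
scene [[364, 201], [417, 227], [395, 268], [347, 242]] [[0.6334, 0.0416], [0.6369, -0.0974], [0.5203, -0.0966], [0.5197, 0.0259]] centre [ 0.57757033 -0.03162223]
((0.5788387060165405, -0.02939493954181671), (0.12270475924015045, 0.14106598496437073), 0.4627416729927063)
top [[373, 182], [388, 217], [352, 218], [351, 182]] [[0.6347, -0.0249], [0.5225, -0.0693], [0.521, 0.0444], [0.6357, 0.0451]] centre [ 0.57847137 -0.00117808]
((0.5775406360626221, -0.011804811656475067), (0.11683791875839233, 0.1146993488073349), 89.19481658935547)
```

send_rows(
  steps=[
    [[0.1, -0.25, 1, 0, 0, 0.24, 0.5], [0, 0, 1, 0, 0, 0, 0.5], [0, 0, 1, 0, 0, 0, 0.5], [0, 0, 1, 0, 0, 0, 0.5], [0, 0, 1, 0, 0, 0, 0.5], [0, 0, 1, 0, 0, 0, 0.5], [0, 0, 1, 0, 0, 0, 0.5], [0, 0, 0.8, 0, 0, 0, 0.5], [0, 0, 0.5, 0, 0, 0, 0.5], [0, 0, 0.4, 0, 0, 0, 0.5]],
  ],
)

```text
time_s: 6.88
eef_pos: [0.6577, 0.0697, 0.0567]
eef_rot: [1.0, -0.01, -0.001, 0.0]
force: [0.2, 0.8, 0.6]
finger_gap: 0.044
grip_force: 0.0
```

send_rows(
  steps=[
    [[0, 0, 0.05, 0, 0, 0, 0.5], [0, 0, 0, 0, 0, 0, 0], [0, 0, 0, 0, 0, 0, 0], [0, 0, 0, 0, 0, 0, 0], [0, 0, 0, 0, 0, 0, 0], [0, 0, 0, 0, 0, 0, 0]],
  ],
  newtons=30,
)

```text
time_s: 7.38
eef_pos: [0.6592, 0.0685, 0.0584]
eef_rot: [1.0, -0.011, 0.001, 0.001]
force: [-1.1, -3.8, 4.7]
finger_gap: 0.0136
grip_force: 30.0
```

send_rows(
  steps=[
    [[0, 0, -0.25, 0, 0, 0, 0], [0, 0, -0.25, 0, 0, 0, 0], [0, 0, -0.2, 0, 0, 0, 0], [0, 0, 0, 0, 0, 0, 0], [0, 0, 0, 0, 0, 0, 0]],
  ],
)

```text
time_s: 7.8
eef_pos: [0.6574, 0.0684, 0.0763]
eef_rot: [1.0, -0.011, -0.001, 0.001]
force: [4.7, -2.4, -17.0]
finger_gap: 0.0136
grip_force: 30.0
```

```bash
python3 - <<'E'
from h import *
st()
E
```

```text
t 7.8 pos [0.6574 0.0684 0.0763] x [ 1.    -0.021 -0.003] z [-0.003 -0.002 -1.   ] F [  4.7  -2.4 -17. ] gap 0.0136 gf 29.997028042562306 q [-0.06  0.94 -0.21  1.56  0.28  0.67 -2.  ]
```

send_rows(
  steps=[
    [[0, 0, 0.05, 0, 0, -0.8, 0], [0, 0, 0, 0, 0, -0.8, 0], [0, 0, 0, 0, 0, -0.8, 0], [0, 0, 0, 0, 0, -0.8, 0], [0, 0, 0, 0, 0, -0.8, 0], [0, 0, 0, 0, 0, -0.8, 0], [0, 0, 0, 0, 0, -0.8, 0], [0, 0, 0, 0, 0, -0.8, 0], [0, 0, 0, 0, 0, -0.8, 0], [0, 0, 0, 0, 0, -0.8, 0]],
  ],
)

```text
time_s: 8.63
eef_pos: [0.6574, 0.0694, 0.0762]
eef_rot: [0.943, 0.334, -0.001, 0.0]
force: [2.3, -0.2, -8.7]
finger_gap: 0.0139
grip_force: 30.0
```

send_rows(
  steps=[
    [[0, 0, 0, 0, 0, -0.8, 0], [0, 0, 0, 0, 0, -0.8, 0], [0, 0, 0, 0, 0, -0.8, 0], [0, 0, 0, 0, 0, -0.8, 0], [0, 0, 0, 0, 0, -0.8, 0], [0, 0, 0, 0, 0, -0.8, 0], [0, 0, 0, 0, 0, -0.8, 0], [0, 0, 0, 0, 0, -0.8, 0], [0, 0, 0, 0, 0, -0.8, 0], [0, 0, 0, 0, 0, -0.8, 0]],
  ],
)

```text
time_s: 9.47
eef_pos: [0.6565, 0.07, 0.0762]
eef_rot: [0.771, 0.636, -0.002, -0.001]
force: [-0.7, 1.0, -7.6]
finger_gap: 0.0136
grip_force: 30.0
```

```bash
python3 - <<'E'
from h import *
s,R=st(); print(s['moment'])
for c in ['scene','top']:
    p=arm.read_camera(c); print([(d['position'],d['confidence']) for n in ['keeper_tip','knob_grip'] for d in arm.landmark_of(n,p)[:2]])
E
```

```text
t 9.47 pos [0.6565 0.07   0.0762] x [ 0.19   0.982 -0.002] z [-0.004 -0.001 -1.   ] F [-0.7  1.  -7.6] gap 0.0136 gf 29.99906212091446 q [ 0.12  1.   -0.57  1.55  0.68  0.81 -0.92]
[-0.24212324  0.24572431 -0.04344621]
[([0.5769, 0.1419, 0.0117], 0.53), ([0.5348, 0.3723, 0.0084], 0.26)]
[([0.7967, 0.1265, -0.0018], 0.47)]
```

send_rows(
  steps=[
    [[0, 0, 0.25, 0, 0, 0, 0], [0, 0, 0.25, 0, 0, 0, 0], [0, 0, 0.25, 0, 0, 0, 0], [0, 0, 0, 0, 0, 0, 0], [0, 0, 0, 0, 0, 0, 0], [0, 0, 0, 0, 0, 0, 0]],
  ],
)

```text
time_s: 10.27
eef_pos: [0.6576, 0.0713, 0.0576]
eef_rot: [0.773, 0.635, -0.0, -0.0]
force: [-10.8, -0.5, 15.3]
finger_gap: 0.0138
grip_force: 30.0
```

```bash
python3 - <<'E'
from h import *
s,R=st(); print(s['moment'])
E
```

```text
t 10.27 pos [0.6576 0.0713 0.0576] x [0.194 0.981 0.   ] z [-0.001  0.    -1.   ] F [-10.8  -0.5  15.3] gap 0.0138 gf 30.0024456780136 q [ 0.11  1.02 -0.56  1.55  0.7   0.78 -0.94]
[-0.22744056  2.3213329   0.07798927]
```

send_rows(
  steps=[
    [[0, 0, 0, 0, 0, 0, 0.6], [0, 0, 0, 0, 0, 0, 0.6], [0, 0, -1, 0, 0, 0, 0.6], [0, 0, -1, 0, 0, 0, 0.6], [0, 0, -1, 0, 0, 0, 0.6], [0, 0, -1, 0, 0, -1, 0.6], [0, 0, -1, 0, 0, -1, 0.6], [-0.5, -1, -0.7, 0, 0, 0, 0.6], [-0.5, -1, -0.7, 0, 0, 0, 0.6], [-0.5, -1, -0.7, 0, 0, 0, 0.6]],
  ],
)

```text
time_s: 11.1
eef_pos: [0.5683, 0.0269, 0.2692]
eef_rot: [0.715, 0.699, 0.002, 0.001]
force: [-0.5, -0.8, -0.2]
finger_gap: 0.0529
grip_force: 0.0
```

send_rows(
  steps=[
    [[-0.5, -1, -0.3, 0, 0, 0, 0.6], [-0.5, -1, -0.3, 0, 0, 0, 0.6], [-0.5, -1, 0, 0, 0, 0, 0.6], [-0.5, -1, 0, 0, 0, 0, 0.6], [-0.5, -0.5, 0, 0, 0, 0, 0.6], [0, 0, 0, 0, 0, 0, 0.6], [0, 0, 0, 0, 0, 0, 0.6]],
  ],
)

```text
time_s: 11.68
eef_pos: [0.4322, -0.0461, 0.2863]
eef_rot: [0.715, 0.699, 0.001, 0.002]
force: [0.3, 0.3, 0.0]
finger_gap: 0.0529
grip_force: 0.0
```

```bash
cat >> h.py <<'E'
def cassettes(cam,names=('yellow','green','white'),png=None):
    p=arm.read_camera(cam)
    if png: cv2.imwrite(png,p['color'])
    for n in names:
        for d in arm.masks_of(n+'_cassette',p)[:4]:
            if d['confidence']<.3: continue
            m=d['region'].astype(np.uint8); k=max(cv2.findContours(m,0,cv2.CHAIN_APPROX_NONE)[0],key=cv2.contourArea)
            X=back(p,k[:,0],.006)[:,:2]
            (c,(a,b),t)=cv2.minAreaRect((X*1e3).astype(np.float32))
            if a<b: t+=90   # direction of the long side
            t=(t+90)%180-90
            bgr=p['color'][d['region']].mean(0)
            print(cam,n,round(d['confidence'],2),'c',np.round(np.array(c),1),'sz',round(a,1),round(b,1),'long dir deg',round(t,1),'bgr',bgr.astype(int))
    return p
E
python3 - <<'E'
from h import *
st()
cassettes('wrist',png='pics/w2.png'); cassettes('top'); cassettes('scene')
p=arm.read_camera('scene'); print([(np.round(d['position'],3),d['confidence']) for n in ['keeper_tip','knob_grip'] for d in arm.landmark_of(n,p)[:2]])
E
```

```text
t 11.68 pos [ 0.4322 -0.0461  0.2863] x [ 0.023  1.    -0.001] z [ 0.004 -0.001 -1.   ] F [0.3 0.3 0. ] gap 0.0529 gf 0.0 q [ 0.58  0.47 -0.85  2.03  0.47  0.85 -0.57]
wrist yellow 0.91 c [ 360.7 -128. ] sz 38.1 28.8 long dir deg 14.4 bgr [ 46  92 135]
wrist yellow 0.87 c [ 465.4 -144.4] sz 30.6 40.4 long dir deg -14.7 bgr [ 45  87 127]
wrist yellow 0.77 c [433.9   6.1] sz 30.3 38.3 long dir deg -0.7 bgr [ 91 198 215]
wrist yellow 0.74 c [410.7 163.9] sz 28.9 37.9 long dir deg -50.3 bgr [ 42  77 120]
wrist green 0.83 c [418.8  91.8] sz 29.2 38.5 long dir deg -13.7 bgr [173 202 156]
wrist green 0.7 c [665.1  45.8] sz 129.9 54.2 long dir deg 64.2 bgr [103  98  97]
wrist green 0.51 c [614.1 -10.1] sz 221.4 190.3 long dir deg 88.7 bgr [138  89  57]
wrist white 0.55 c [423.9 -64.5] sz 38.7 28.9 long dir deg 11.2 bgr [217 220 220]
wrist white 0.32 c [576.6 156.6] sz 9.6 20.1 long dir deg -78.4 bgr [166 159 158]
top yellow 0.53 c [409.3 162.8] sz 27.0 40.3 long dir deg -46.0 bgr [ 56 114 163]
top yellow 0.43 c [433.9   1.1] sz 28.8 41.5 long dir deg -1.4 bgr [ 97 210 223]
top green 0.54 c [586.7  -5. ] sz 219.3 149.5 long dir deg 74.2 bgr [188 117  69]
scene yellow 0.66 c [429.3   1.8] sz 32.1 28.3 long dir deg 3.3 bgr [149 249 251]
scene yellow 0.46 c [408.1 162.7] sz 31.9 39.4 long dir deg -56.1 bgr [ 91 160 204]
scene green 0.73 c [416.8  92.1] sz 28.5 36.1 long dir deg -14.5 bgr [246 254 235]
scene white 0.49 c [428.5 -54.5] sz 9.6 26.0 long dir deg -10.6 bgr [255 255 255]
[(array([0.653, 0.066, 0.065]), 0.46)]
```

View pics/w2.png

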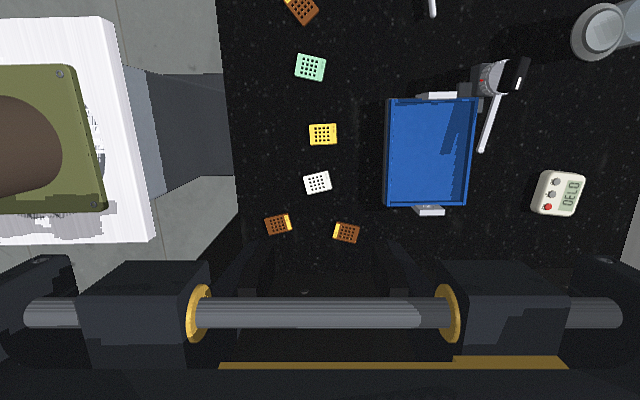

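send_rows(
  steps=[
    [[0.87, 0.03, 1, 0, 0, 0, 0.65], [0.87, 0, 1, 0, 0, 0, 0.65], [0, 0, 1, 0, 0, 0, 0.65], [0, 0, 1, 0, 0, 0, 0.65], [0, 0, 1, 0, 0, 0, 0.65], [0, 0, 1, 0, 0, 0, 0.65], [0, 0, 1, 0, 0, 0, 0.65], [0, 0, 1, 0, 0, 0, 0.65], [0, 0, 1, 0, 0, 0, 0.65], [0, 0, 0.4, 0, 0, 0, 0.65]],
  ],
)

```text
time_s: 13.27
eef_pos: [0.4298, 0.0037, 0.0207]
eef_rot: [0.713, 0.701, -0.009, 0.0]
force: [-0.2, 0.4, 0.9]
finger_gap: 0.0573
grip_force: 0.0
```

send_rows(
  steps=[
    [[0, 0, 0, 0, 0, 0, 0.65], [0, 0, 0, 0, 0, 0, 0.3], [0, 0, 0, 0, 0, 0, 0.3], [0, 0, 0, 0, 0, 0, 0.3], [0, 0, -0.4, 0, 0, 0, 0.3], [0, 0, -1, 0, 0, 0, 0.3], [0, 0, -1, 0, 0, 0, 0.3], [0, 0, -1, 0, 0, 0, 0.3]],
  ],
  newtons=12,
)

```text
time_s: 13.93
eef_pos: [0.431, 0.0036, 0.1061]
eef_rot: [0.714, 0.7, -0.008, 0.001]
force: [0.9, 0.3, -0.8]
finger_gap: 0.0264
grip_force: 0.0
```

```bash
python3 - <<'E'
from h import *
st()
p=arm.read_camera('wrist'); q=arm.read_camera('scene')
cv2.imwrite('pics/w3.png',np.hstack([p['color'][:,150:500],cv2.resize(q['color'][190:360,230:460],None,fx=1.9,fy=2.35)]))
E
```

```text
t 13.93 pos [0.431  0.0036 0.1061] x [ 0.02   1.    -0.012] z [-0.01  -0.012 -1.   ] F [ 0.9  0.3 -0.8] gap 0.0264 gf 0.0 q [ 0.16  0.75 -0.46  2.23  0.96  0.39 -1.13]
```

View pics/w3.png

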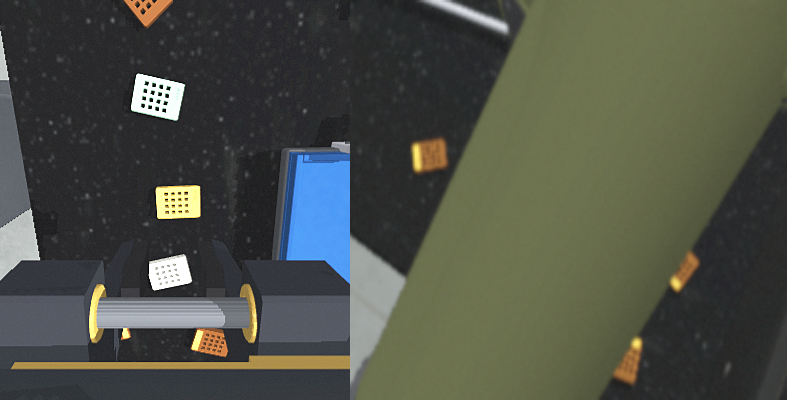

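```bash
python3 - <<'E'
from h import *
st()
cassettes('wrist')
E
```

```text
t 14.03 pos [0.434  0.0047 0.1087] x [ 0.022  1.    -0.007] z [ 0.    -0.007 -1.   ] F [ 0.4  0.1 -0.4] gap 0.0264 gf 0.0 q [ 0.17  0.74 -0.47  2.23  0.96  0.39 -1.14]
wrist yellow 0.82 c [414.  151.1] sz 19.3 36.4 long dir deg -1.3 bgr [ 79 132 200]
wrist yellow 0.69 c [ 466.1 -142.3] sz 32.6 38.7 long dir deg -15.8 bgr [ 86 145 206]
wrist yellow 0.61 c [434.    6.9] sz 30.3 39.2 long dir deg -1.3 bgr [159 230 236]
wrist yellow 0.57 c [ 380.6 -133.6] sz 6.3 2.0 long dir deg 85.8 bgr [160 247 254]
wrist green 0.72 c [418.9  92.7] sz 27.6 37.8 long dir deg -13.6 bgr [251 253 248]
wrist white 0.77 c [424.3 -62.4] sz 36.8 30.0 long dir deg 10.8 bgr [247 248 248]
```

send_rows(
  steps=[
    [[0.07, 0, 0, 0, 0, 0, 0.65], [0, 0, 1, 0, 0, 0, 0.65], [0, 0, 1, 0, 0, 0, 0.65], [0, 0, 0.8, 0, 0, 0, 0.65], [0, 0, 0.5, 0, 0, 0, 0.65], [0, 0, 0.2, 0, 0, 0, 0.65], [0, 0, 0, 0, 0, 0, 0.65], [0, 0, 0, 0, 0, 0, 0.65]],
  ],
)

```text
time_s: 14.9
eef_pos: [0.4303, 0.0043, 0.0138]
eef_rot: [0.714, 0.7, -0.009, 0.001]
force: [-0.7, -0.5, -0.4]
finger_gap: 0.0575
grip_force: 0.0
```

send_rows(
  steps=[
    [[0, 0, 0, 0, 0, 0, 0.3], [0, 0, 0, 0, 0, 0, 0.3], [0, 0, 0, 0, 0, 0, 0.3], [0, 0, 0, 0, 0, 0, 0.3]],
  ],
  newtons=12,
)

```text
time_s: 15.23
eef_pos: [0.4314, 0.0039, 0.015]
eef_rot: [0.714, 0.7, -0.008, 0.002]
force: [0.4, -0.3, 0.1]
finger_gap: 0.033
grip_force: 0.0
```

```bash
python3 - <<'E'
from h import *
s,R=st(); print(np.round(s['joints'],3),np.round(s['effort'],1),s['dq'])
E
```

```text
t 15.23 pos [0.4314 0.0039 0.015 ] x [ 0.02   1.    -0.014] z [-0.008 -0.014 -1.   ] F [ 0.4 -0.3  0.1] gap 0.033 gf 0.0 q [ 0.02  0.93 -0.24  2.26  1.69  0.21 -1.84]
[ 0.022  0.929 -0.24   2.262  1.691  0.206 -1.838] [ -0.  -46.   -1.4   0.7  -0.   -0.    0. ] [ 0.00153784  0.00315267 -0.00346474 -0.00037724  0.00305058  0.00053965
 -0.00090079]
```

send_rows(
  steps=[
    [[0.1, 0.07, 0, 0, 0, 0, 0.65], [0, 0, 0.1, 0, 0, 0, 0.65], [0, 0, 0.1, 0, 0, 0, 0.65], [0, 0, 0.1, 0, 0, 0, 0.65], [0, 0, 0.1, 0, 0, 0, 0.65], [0, 0, 0, 0, 0, 0, 0.65], [0, 0, 0, 0, 0, 0, 0.65]],
  ],
)

```text
time_s: 15.82
eef_pos: [0.4329, 0.0066, 0.0021]
eef_rot: [0.714, 0.7, -0.008, 0.001]
force: [0.5, 0.4, -0.1]
finger_gap: 0.0572
grip_force: 0.0
```

```bash
python3 - <<'E'
from h import *
st()
E
```

```text
t 15.82 pos [0.4329 0.0066 0.0021] x [ 0.02   1.    -0.014] z [-0.01  -0.014 -1.   ] F [ 0.5  0.4 -0.1] gap 0.0572 gf 0.0 q [ 0.04  0.96 -0.28  2.25  1.74  0.25 -1.89]
```

send_rows(
  steps=[
    [[0, 0, 0, 0, 0, 0, 0.3], [0, 0, 0, 0, 0, 0, 0.3], [0, 0, 0, 0, 0, 0, 0.3], [0, 0, 0, 0, 0, 0, 0.3], [0, 0, -0.4, 0, 0, 0, 0.3], [0, 0, -0.8, 0, 0, 0, 0.3], [0, 0, -0.8, 0, 0, 0, 0.3], [0, 0, -0.8, 0, 0, 0, 0.3], [0, 0, -0.6, 0, 0, 0, 0.3]],
  ],
  newtons=12,
)

```text
time_s: 16.57
eef_pos: [0.4319, 0.0061, 0.0824]
eef_rot: [0.713, 0.701, -0.014, 0.002]
force: [0.1, 0.1, -0.8]
finger_gap: 0.0376
grip_force: 11.9
```

```bash
python3 - <<'E'
from h import *
st()
E
```

```text
t 16.57 pos [0.4319 0.0061 0.0824] x [ 0.018  1.    -0.022] z [-0.017 -0.022 -1.   ] F [ 0.1  0.1 -0.8] gap 0.0376 gf 11.900176852941513 q [ 0.1   0.79 -0.38  2.24  1.03  0.34 -1.21]
```

```bash
cat >> h.py <<'E'
def plan(pos,yaw):
    "total tool-frame units (shift first, then turn) to the pose: tool down, tool x at yaw deg"
    s,R=st(); y=np.radians(yaw)
    T=Ro.from_matrix(np.array([[np.cos(y),np.sin(y),0],[np.sin(y),-np.cos(y),0],[0,0,-1]]).T.reshape(3,3).T)
    d=R.inv().apply(np.array(pos)-np.array(s['eef_pos']))/.03
    w=np.degrees((R.inv()*T).as_rotvec())/5
    print('shift units',np.round(d,2),'turn units',np.round(w,2))
E
python3 - <<'E'
from h import *
plan([.580,-.066,.11],88.8)
E
```

```text
t 16.57 pos [0.4319 0.0061 0.0824] x [ 0.018  1.    -0.022] z [-0.017 -0.022 -1.   ] F [ 0.1  0.1 -0.8] gap 0.0376 gf 11.900176852941513 q [ 0.1   0.79 -0.38  2.24  1.03  0.34 -1.21]
shift units [-2.34  4.96 -0.95] turn units [-0.19  0.25  0.03]
```

send_rows(
  steps=[
    [[0, 0, -0.95, -0.19, 0.25, 0.03, 0.3], [-0.39, 0.8, 0, 0, 0, 0, 0.3], [-0.39, 0.8, 0, 0, 0, 0, 0.3], [-0.39, 0.8, 0, 0, 0, 0, 0.3], [-0.39, 0.8, 0, 0, 0, 0, 0.3], [-0.39, 0.8, 0, 0, 0, 0, 0.3], [-0.39, 0.8, 0, 0, 0, 0, 0.3], [0, 0.2, 0, 0, 0, 0, 0.3], [0, 0, 0, 0, 0, 0, 0.3]],
  ],
)

```text
time_s: 17.32
eef_pos: [0.5829, -0.0674, 0.1096]
eef_rot: [0.716, 0.699, 0.002, 0.001]
force: [-0.4, -0.3, -0.6]
finger_gap: 0.0377
grip_force: 11.9
```

```bash
python3 - <<'E'
from h import *
plan([.580,-.066,.027],88.8)
E
```

```text
t 17.32 pos [ 0.5829 -0.0674  0.1096] x [0.024 1.    0.001] z [ 0.003  0.001 -1.   ] F [-0.4 -0.3 -0.6] gap 0.0377 gf 11.900963187217712 q [ 0.4   0.89 -0.64  1.78  0.76  0.74 -0.68]
shift units [ 0.04 -0.11  2.75] turn units [ 0.04 -0.02 -0.03]
```

send_rows(
  steps=[
    [[0.04, -0.11, 0.9, 0, 0, 0, 0.3], [0, 0, 0.9, 0, 0, 0, 0.3], [0, 0, 0.6, 0, 0, 0, 0.3], [0, 0, 0.3, 0, 0, 0, 0.3], [0, 0, 0.1, 0, 0, 0, 0.3], [0, 0, 0, 0, 0, 0, 0.3], [0, 0, 0, 0, 0, 0, 0.55], [0, 0, 0, 0, 0, 0, 0.55], [0, 0, 0, 0, 0, 0, 0.55]],
  ],
)

```text
time_s: 18.07
eef_pos: [0.5791, -0.0652, 0.027]
eef_rot: [0.715, 0.699, 0.002, 0.001]
force: [-0.9, 1.0, -0.1]
finger_gap: 0.0479
grip_force: 0.0
```

send_rows(
  steps=[
    [[0, 0, -0.5, 0, 0, 0, 0.6], [0, 0, -1, 0, 0, 0, 0.6], [0, 0, -1, 0, 0, -0.4, 0.6], [0, -0.8, -0.7, 0, 0, -0.4, 0.6], [0, -0.8, 0, 0, 0, -0.4, 0.6], [0, -0.8, 0, 0, 0, -0.4, 0.6], [0, -0.8, 0, 0, 0, -0.4, 0.6], [0, -0.8, 0, 0, 0, -0.4, 0.6], [0, -0.8, 0, 0, 0, 0, 0.65], [0, -0.4, 0, 0, 0, 0, 0.65]],
  ],
)

```text
time_s: 18.9
eef_pos: [0.4202, -0.0831, 0.1222]
eef_rot: [0.638, 0.77, -0.0, 0.0]
force: [0.4, -1.3, 0.4]
finger_gap: 0.0571
grip_force: 0.0
```

```bash
python3 - <<'E'
from h import *
cassettes('wrist',('white','green','yellow'),png='pics/w4.png')
plan([.424,-.063,.03],101)
E
```

```text
wrist white 0.82 c [423.9 -64.4] sz 37.7 27.9 long dir deg 10.7 bgr [225 227 227]
wrist green 0.9 c [423.9  76.8] sz 29.3 9.4 long dir deg 10.7 bgr [190 208 176]
wrist yellow 0.86 c [ 465.7 -144.2] sz 29.7 39.2 long dir deg -14.9 bgr [ 59 109 157]
wrist yellow 0.65 c [ 361.1 -127.1] sz 39.8 28.9 long dir deg 10.7 bgr [ 59 109 156]
wrist yellow 0.64 c [589.4 -69.9] sz 32.0 45.1 long dir deg -1.1 bgr [113 216 225]
t 19.1 pos [ 0.4248 -0.082   0.1221] x [-0.187  0.982  0.   ] z [ 0.004  0.001 -1.   ] F [ 0.7  0.3 -1.1] gap 0.0572 gf 0.0 q [ 0.46  0.73 -0.6   2.22  0.98  0.47 -0.75]
shift units [0.63 0.08 3.07] turn units [ 0.05 -0.   -0.05]
```

View pics/w4.png

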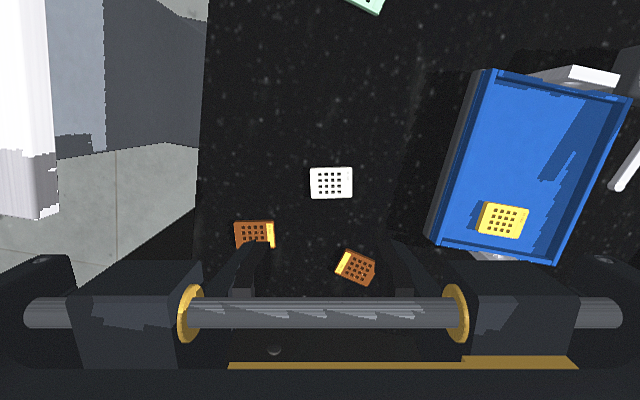

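send_rows(
  steps=[
    [[0.58, 0.08, 0.6, 0.05, 0, 0, 0.65], [0, 0, 0.8, 0, 0, 0, 0.65], [0, 0, 0.7, 0, 0, 0, 0.65], [0, 0, 0.5, 0, 0, 0, 0.65], [0, 0, 0.4, 0, 0, 0, 0.65], [0, 0, 0.3, 0, 0, 0, 0.65], [0, 0, 0.2, 0, 0, 0, 0.65], [0, 0, 0.2, 0, 0, 0, 0.65], [0, 0, 0, 0, 0, 0, 0.65], [0, 0, 0, 0, 0, 0, 0.65]],
  ],
)

```text
time_s: 19.93
eef_pos: [0.4238, -0.064, 0.0102]
eef_rot: [0.638, 0.77, 0.0, -0.001]
force: [0.4, -0.7, 0.8]
finger_gap: 0.0574
grip_force: 0.0
```

```bash
python3 - <<'E'
from h import *
plan([.424,-.0644,.002],100.8)
E
```

```text
t 19.93 pos [ 0.4238 -0.064   0.0102] x [-0.187  0.982  0.001] z [-0.001  0.001 -1.   ] F [ 0.4 -0.7  0.8] gap 0.0574 gf 0.0 q [ 0.28  0.95 -0.38  2.27  1.73  0.31 -1.5 ]
shift units [-0.01  0.    0.27] turn units [-0.01 -0.01 -0.01]
```

send_rows(
  steps=[
    [[0, 0, 0.14, 0, 0, 0, 0.65], [0, 0, 0.14, 0, 0, 0, 0.65], [0, 0, 0, 0, 0, 0, 0.65], [0, 0, 0, 0, 0, 0, 0.3], [0, 0, 0, 0, 0, 0, 0.3], [0, 0, 0, 0, 0, 0, 0.3], [0, 0, 0, 0, 0, 0, 0.3], [0, 0, -0.3, 0, 0, 0, 0.3], [0, 0, -0.5, 0, 0, 0, 0.3], [0, 0, -0.6, 0, 0, 0, 0.3]],
  ],
)

```text
time_s: 20.77
eef_pos: [0.4219, -0.0644, 0.0441]
eef_rot: [0.638, 0.77, -0.0, -0.002]
force: [-0.5, 0.1, -0.4]
finger_gap: 0.0376
grip_force: 12.0
```

send_rows(
  steps=[
    [[0, 0, -0.8, 0, 0, 0.4, 0.3], [0, 0, -0.8, 0, 0, 0.4, 0.3], [0, 0, -0.8, 0, 0, 0.4, 0.3], [0, 0.8, 0, 0, 0, 0.4, 0.3], [0, 0.8, 0, 0, 0, 0.4, 0.3], [0.2, 0.8, 0, 0, 0, 0.4, 0.3], [0.2, 0.8, 0, 0, 0, 0, 0.3], [0.2, 0.8, 0, 0, 0, 0, 0.3], [0.2, 0.6, 0, 0, 0, 0, 0.3], [0, 0, 0, 0, 0, 0, 0.3]],
  ],
)

```text
time_s: 21.6
eef_pos: [0.5647, -0.0352, 0.1065]
eef_rot: [0.71, 0.705, 0.001, 0.001]
force: [-0.4, 0.5, -0.2]
finger_gap: 0.0378
grip_force: 12.0
```

```bash
python3 - <<'E'
from h import *
plan([.581,-.026,.026],88.8)
E
```

```text
t 21.6 pos [ 0.5647 -0.0352  0.1065] x [0.007 1.    0.001] z [ 0.003  0.001 -1.   ] F [-0.4  0.5 -0.2] gap 0.0378 gf 11.983746439218521 q [ 0.32  0.86 -0.58  1.85  0.74  0.66 -0.72]
shift units [0.31 0.53 2.68] turn units [ 0.04 -0.01  0.16]
```

send_rows(
  steps=[
    [[0.31, 0.53, 0.4, 0.04, 0, 0.16, 0.3], [0, 0, 0.9, 0, 0, 0, 0.3], [0, 0, 0.8, 0, 0, 0, 0.3], [0, 0, 0.4, 0, 0, 0, 0.3], [0, 0, 0.18, 0, 0, 0, 0.3], [0, 0, 0, 0, 0, 0, 0.3], [0, 0, 0, 0, 0, 0, 0.3], [0, 0, 0, 0, 0, 0, 0.55], [0, 0, 0, 0, 0, 0, 0.55], [0, 0, 0, 0, 0, 0, 0.55]],
  ],
)

```text
time_s: 22.43
eef_pos: [0.5768, -0.0283, 0.0266]
eef_rot: [0.715, 0.699, -0.002, -0.001]
force: [-0.2, 0.0, -1.1]
finger_gap: 0.0487
grip_force: 0.0
```

send_rows(
  steps=[
    [[0, 0, -0.5, 0, 0, 0, 0.6], [0, 0, -1, 0, 0, 0, 0.6], [0, 0, -1, 0, 0, 0, 0.6], [0.4, -0.8, -0.7, 0, 0, 0, 0.6], [0.5, -0.8, 0, 0, 0, 0, 0.6], [0.5, -0.8, 0, 0, 0, 0, 0.6], [0.5, -0.8, 0, 0, 0, 0, 0.6], [0.5, -0.8, 0, 0, 0, 0.8, 0.6], [0.5, -0.8, 0, 0, 0, 0.8, 0.65], [0.5, -0.5, 0, 0, 0, 0.8, 0.65]],
  ],
)

```text
time_s: 23.27
eef_pos: [0.4207, 0.0809, 0.123]
eef_rot: [0.785, 0.62, -0.003, -0.001]
force: [0.3, 0.8, 0.3]
finger_gap: 0.057
grip_force: 0.0
```

```bash
python3 - <<'E'
from h import *
cassettes('wrist',('white','green','yellow'),png='pics/w5.png')
plan([.419,.092,.002],76.3)
E
```

```text
wrist green 0.76 c [419.2  93.8] sz 28.3 38.0 long dir deg -13.4 bgr [237 242 234]
wrist yellow 0.81 c [410.5 164.9] sz 28.0 39.0 long dir deg -50.5 bgr [104 164 220]
t 23.47 pos [0.4238 0.0812 0.1228] x [ 0.226  0.974 -0.003] z [-0.004 -0.002 -1.   ] F [0.6 0.2 0.6] gap 0.0573 gf 0.0 q [-0.05  0.7  -0.39  2.23  0.78  0.36 -1.33]
shift units [ 0.33 -0.22  4.02] turn units [-0.04  0.04  0.12]
```

send_rows(
  steps=[
    [[0.37, -0.2, 0.6, -0.04, 0.04, 0.12, 0.65], [0, 0, 0.7, 0, 0, 0, 0.65], [0, 0, 0.7, 0, 0, 0, 0.65], [0, 0, 0.5, 0, 0, 0, 0.65], [0, 0, 0.4, 0, 0, 0, 0.65], [0, 0, 0.4, 0, 0, 0, 0.65], [0, 0, 0.3, 0, 0, 0, 0.65], [0, 0, 0.2, 0, 0, 0, 0.65], [0, 0, 0, 0, 0, 0, 0.65], [0, 0, 0, 0, 0, 0, 0.65]],
  ],
)

```text
time_s: 24.3
eef_pos: [0.4208, 0.0909, 0.0274]
eef_rot: [0.788, 0.616, -0.004, -0.001]
force: [0.5, -1.0, -1.1]
finger_gap: 0.0569
grip_force: 0.0
```

```bash
python3 - <<'E'
from h import *
plan([.419,.0932,.002],76.3)
E
```

```text
t 24.3 pos [0.4208 0.0909 0.0274] x [ 0.241  0.971 -0.005] z [-0.006 -0.004 -1.   ] F [ 0.5 -1.  -1.1] gap 0.0569 gf 0.0 q [-0.22  0.9  -0.16  2.27  1.66  0.12 -2.22]
shift units [ 0.06 -0.07  0.85] turn units [-0.06  0.06 -0.05]
```

send_rows(
  steps=[
    [[0.06, -0.07, 0.1, -0.06, 0.06, 0, 0.65], [0, 0, 0.1, 0, 0, 0, 0.65], [0, 0, 0.1, 0, 0, 0, 0.65], [0, 0, 0.1, 0, 0, 0, 0.65], [0, 0, 0.1, 0, 0, 0, 0.65], [0, 0, 0.1, 0, 0, 0, 0.65], [0, 0, 0.1, 0, 0, 0, 0.65], [0, 0, 0.1, 0, 0, 0, 0.65], [0, 0, 0, 0, 0, 0, 0.65], [0, 0, 0, 0, 0, 0, 0.65]],
  ],
)

```text
time_s: 25.13
eef_pos: [0.4181, 0.094, 0.0034]
eef_rot: [0.787, 0.617, -0.0, -0.0]
force: [-0.6, 0.0, -0.2]
finger_gap: 0.0572
grip_force: 0.0
```

```bash
python3 - <<'E'
from h import *
plan([.419,.0932,.002],76.3)
E
```

```text
t 25.13 pos [0.4181 0.094  0.0034] x [ 0.239  0.971 -0.001] z [-0.001 -0.001 -1.   ] F [-0.6  0.  -0.2] gap 0.0572 gf 0.0 q [-0.13  0.96 -0.33  2.27  1.82  0.28 -2.38]
shift units [-0.02  0.04  0.05] turn units [-0.01  0.01 -0.02]
```

send_rows(
  steps=[
    [[0, 0, 0.04, 0, 0, 0, 0.65], [0, 0, 0, 0, 0, 0, 0.3], [0, 0, 0, 0, 0, 0, 0.3], [0, 0, 0, 0, 0, 0, 0.3], [0, 0, 0, 0, 0, 0, 0.3], [0, 0, -0.2, 0, 0, 0, 0.3], [0, 0, -0.2, 0, 0, 0, 0.3], [0, 0, -0.3, 0, 0, 0, 0.3], [0, 0, -0.4, 0, 0, 0, 0.3], [0, 0, -0.5, 0, 0, 0, 0.3]],
  ],
)

```text
time_s: 25.97
eef_pos: [0.4184, 0.0941, 0.0453]
eef_rot: [0.787, 0.618, -0.0, 0.001]
force: [-0.3, -0.4, 0.5]
finger_gap: 0.0376
grip_force: 12.0
```

send_rows(
  steps=[
    [[0, 0, -0.5, 0, 0, 0, 0.3], [0, 0, -0.5, 0, 0, 0, 0.3], [0, 0, -0.6, 0, 0, 0, 0.3], [0, 0.8, -0.3, 0, 0, 0, 0.3], [0, 0.8, 0, 0, 0, -0.5, 0.3], [0, 0.8, 0, 0, 0, -0.5, 0.3], [-0.5, 0.6, 0, 0, 0, -0.5, 0.3], [-0.5, 0.6, 0, 0, 0, -0.5, 0.3], [-0.5, 0.6, 0, 0, 0, -0.5, 0.3], [-0.5, 0, 0, 0, 0, 0, 0.3]],
  ],
)

```text
time_s: 26.8
eef_pos: [0.5406, 0.0103, 0.097]
eef_rot: [0.715, 0.699, 0.001, 0.002]
force: [0.1, 0.3, -0.5]
finger_gap: 0.0373
grip_force: 12.0
```

```bash
python3 - <<'E'
from h import *
plan([.581,.012,.026],88.8)
E
```

```text
t 26.8 pos [0.5406 0.0103 0.097 ] x [ 0.024  1.    -0.002] z [ 0.004 -0.002 -1.   ] F [ 0.1  0.3 -0.5] gap 0.0373 gf 11.999607235193253 q [ 0.27  0.87 -0.65  1.92  0.88  0.65 -0.97]
shift units [0.09 1.33 2.37] turn units [ 0.05  0.02 -0.03]
```

send_rows(
  steps=[
    [[0.09, 0.67, 0.2, 0.05, 0.02, 0, 0.3], [0, 0.66, 0.2, 0, 0, 0, 0.3], [0, 0, 0.8, 0, 0, 0, 0.3], [0, 0, 0.7, 0, 0, 0, 0.3], [0, 0, 0.4, 0, 0, 0, 0.3], [0, 0, 0.1, 0, 0, 0, 0.3], [0, 0, 0, 0, 0, 0, 0.3], [0, 0, 0, 0, 0, 0, 0.55], [0, 0, 0, 0, 0, 0, 0.55], [0, 0, 0, 0, 0, 0, 0.55]],
  ],
)

```text
time_s: 27.63
eef_pos: [0.5775, 0.0134, 0.0257]
eef_rot: [0.715, 0.699, -0.001, -0.0]
force: [0.2, 0.5, -0.6]
finger_gap: 0.0487
grip_force: 0.0
```

send_rows(
  steps=[
    [[0, 0, -0.5, 0, 0, 0, 0.6], [0, 0, -1, 0, 0, 0, 0.6], [0, 0, -1, 0, 0, 0, 0.6], [0, 0, -1, 0, 0, 0, 0.6], [1, -0.2, -0.9, 0, 0, 0, 0.6], [1, -0.2, -0.9, 0, 0, 0, 0.6], [1, -0.2, -0.9, 0, 0, 0, 0.6], [1, -0.2, 0, 0, 0, 0, 0.6], [1, -0.2, 0, 0, 0, 0, 0.6], [1, -0.2, 0, 0, 0, 0, 0.6]],
  ],
)

```text
time_s: 28.47
eef_pos: [0.5453, 0.1958, 0.2129]
eef_rot: [0.715, 0.699, -0.001, -0.0]
force: [0.8, 0.4, -0.7]
finger_gap: 0.0526
grip_force: 0.0
```

send_rows(
  steps=[
    [[1, 0, 0, 0, 0, 0, 0.6], [1, 0, 0, 0, 0, 0, 0.6], [0, 0, 0, 0, 0, 0, 0.6], [0, 0, 0, 0, 0, 0, 0.6]],
  ],
)

```text
time_s: 28.8
eef_pos: [0.5461, 0.2567, 0.212]
eef_rot: [0.714, 0.7, -0.001, -0.001]
force: [-0.0, 0.2, -0.6]
finger_gap: 0.0532
grip_force: 0.0
```

```bash
python3 - <<'E'
from h import *
st()
p=arm.read_camera('wrist'); cv2.imwrite('pics/w5.png',p['color'])
for n in ['rod','rod_collar','rod_tip']: print(n,[(np.round(d['position'],4),round(d['confidence'],2)) for d in arm.landmark_of(n,p)[:2]])
h=cv2.cvtColor(p['color'],cv2.COLOR_BGR2HSV)
m=((h[...,0]>90)&(h[...,0]<125)&(h[...,1]>120)&(h[...,2]>50)).astype(np.uint8)
for k in cv2.findContours(m,0,cv2.CHAIN_APPROX_NONE)[0]:
    if cv2.contourArea(k)>80: print(cv2.contourArea(k),k[:,0].mean(0),cv2.minAreaRect((back(p,k[:,0],.018)[:,:2]*1e3).astype(np.float32)))
q=arm.read_camera('top'); 
for n in ['white','green','yellow']: print(n,[(np.round(d['position'],4),round(d['confidence'],2)) for d in arm.landmark_of(n+'_cassette',q)[:3]])
E
```

```text
t 28.8 pos [0.5461 0.2567 0.212 ] x [0.019 1.    0.001] z [-0.003  0.001 -1.   ] F [-0.   0.2 -0.6] gap 0.0532 gf 0.0 q [-0.1   0.79 -0.77  1.64  0.64  0.98 -1.11]
rod [(array([0.5327, 0.3681, 0.0086]), 0.91)]
rod_collar [(array([0.541 , 0.3126, 0.0156]), 0.7)]
rod_tip [(array([0.5765, 0.1419, 0.0097]), 0.61), (array([ 0.5802, -0.0246,  0.0025]), 0.15)]
869.5 [377.976 345.68 ] ((618.8569946289062, 20.991626739501953), (55.01552200317383, 44.829620361328125), 89.06581115722656)
824.5 [323.6302521  344.21848739] ((542.7691650390625, 23.07445526123047), (56.699546813964844, 41.119911193847656), 89.06581115722656)
903.5 [308.90243902  78.22764228] ((532.7349853515625, 370.8357238769531), (22.984079360961914, 45.70969772338867), 11.036056518554688)
white [(array([ 0.5757, -0.031 ,  0.0233]), 0.52)]
green [(array([0.5774, 0.0141, 0.0228]), 0.5)]
yellow [(array([ 0.5732, -0.0649,  0.0181]), 0.57), (array([0.4106, 0.165 , 0.0014]), 0.46), (array([0.5395, 0.3138, 0.0109]), 0.46)]
```

View pics/w5.png

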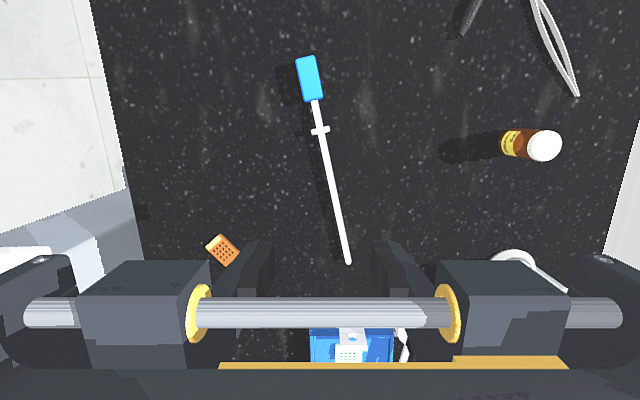

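send_rows(
  steps=[
    [[0.95, -0.13, 0, 0, 0, 0, 0.5], [0.95, -0.13, 0, 0, 0, 0, 0.5], [0.95, -0.13, 0, 0, 0, 0, 0.5], [0.95, -0.13, 0, 0, 0, -0.8, 0.5], [0, 0, 0.5, 0, 0, -0.8, 0.5], [0, 0, 1, 0, 0, -0.8, 0.5], [0, 0, 1, 0, 0, 0, 0.5], [0, 0, 1, 0, 0, 0, 0.5], [0, 0, 1, 0, 0, 0, 0.5], [0, 0, 0.5, 0, 0, 0, 0.5]],
  ],
)

```text
time_s: 30.03
eef_pos: [0.5323, 0.3661, 0.0566]
eef_rot: [0.638, 0.77, -0.004, -0.001]
force: [0.5, -0.5, -1.1]
finger_gap: 0.0443
grip_force: 0.0
```

```bash
python3 - <<'E'
from h import *
plan([.533,.370,.003],101)
p=arm.read_camera('wrist')
h=cv2.cvtColor(p['color'],cv2.COLOR_BGR2HSV)
m=((h[...,0]>90)&(h[...,0]<125)&(h[...,1]>120)&(h[...,2]>50)).astype(np.uint8)
for k in cv2.findContours(m,0,cv2.CHAIN_APPROX_NONE)[0]:
    if cv2.contourArea(k)>80: print(cv2.contourArea(k),k[:,0].mean(0),cv2.minAreaRect((back(p,k[:,0],.02)[:,:2]*1e3).astype(np.float32)))
E
```

```text
t 30.03 pos [0.5323 0.3661 0.0566] x [-0.185  0.983 -0.004] z [-0.007 -0.005 -1.   ] F [ 0.5 -0.5 -1.1] gap 0.0443 gf 0.0 q [-0.32  1.04 -0.69  1.59  0.83  0.83 -1.17]
shift units [0.13 0.06 1.79] turn units [-0.1   0.04 -0.06]
274.0 [320.09292035 210.36283186] ((531.730712890625, 375.0667724609375), (22.37189483642578, 44.84453201293945), 10.713154792785645)
```

send_rows(
  steps=[
    [[0.2, 0.03, 0.6, -0.1, 0.04, -0.03, 0.5], [0, 0, 0.6, 0, 0, 0, 0.5], [0, 0, 0.4, 0, 0, 0, 0.5], [0, 0, 0.2, 0, 0, 0, 0.5], [0, 0, 0, 0, 0, 0, 0.5], [0, 0, 0, 0, 0, 0, 0], [0, 0, 0, 0, 0, 0, 0], [0, 0, 0, 0, 0, 0, 0], [0, 0, 0, 0, 0, 0, 0], [0, 0, 0, 0, 0, 0, 0]],
  ],
  newtons=45,
)

```text
time_s: 30.92
eef_pos: [0.5336, 0.3751, 0.0073]
eef_rot: [0.637, 0.771, 0.003, 0.0]
force: [-1.1, -0.5, 3.7]
finger_gap: 0.0221
grip_force: 44.9
```

```bash
python3 - <<'E'
from h import *
plan([.58,.40,.06],88.8)
E
```

```text
t 30.92 pos [0.5336 0.3751 0.0073] x [-0.188  0.982  0.004] z [ 0.005  0.005 -1.   ] F [-1.1 -0.5  3.7] gap 0.0221 gf 44.886202812194824 q [-0.36  1.11 -0.64  1.59  0.9   0.75 -1.22]
shift units [ 0.53  1.68 -1.74] turn units [ 0.06 -0.05  2.41]
```

send_rows(
  steps=[
    [[0, 0, -0.3, 0, 0, 0, 0], [0, 0, -0.6, 0, 0, 0, 0], [0, 0, -0.4, 0.06, -0.05, 0.6, 0], [0, 0.4, 0, 0, 0, 0.6, 0], [0, 0.4, 0, 0, 0, 0.6, 0], [-0.1, 0.4, 0, 0, 0, 0.6, 0], [-0.1, 0.4, 0, 0, 0, 0, 0], [-0.3, 0.05, 0, 0, 0, 0, 0], [0, 0, 0, 0, 0, 0, 0], [0, 0, 0, 0, 0, 0, 0]],
  ],
)

```text
time_s: 31.75
eef_pos: [0.5819, 0.3612, 0.0458]
eef_rot: [0.714, 0.7, -0.001, 0.0]
force: [-0.9, -0.3, -1.0]
finger_gap: 0.0219
grip_force: 44.9
```

```bash
cat >> h.py <<'E'
def rodsee(png=None,cams=('wrist','scene','top')):
    for c in cams:
        p=arm.read_camera(c)
        if png: cv2.imwrite(f'pics/{png}_{c}.png',p['color'])
        for n in ['rod','rod_collar','rod_tip','near_eyelet','far_eyelet']: print(c,n,[(np.round(d['position'],4),round(d['confidence'],2)) for d in arm.landmark_of(n,p)[:2] if d['confidence']>.3])
E
python3 - <<'E'
from h import *
plan([.583,.37,.05],88.8)
rodsee('r1')
E
```

```text
t 31.75 pos [0.5819 0.3612 0.0458] x [ 0.021  1.    -0.002] z [-0.001 -0.002 -1.   ] F [-0.9 -0.3 -1. ] gap 0.0219 gf 44.87517178058624 q [-0.31  1.08 -0.65  1.47  0.78  0.86 -1.25]
shift units [ 0.29  0.03 -0.14] turn units [-0.01  0.02  0.  ]
wrist rod [(array([0.5807, 0.3546, 0.0493]), 0.64)]
wrist rod_collar [(array([0.5776, 0.2998, 0.0527]), 0.95)]
wrist rod_tip []
wrist near_eyelet []
wrist far_eyelet []
scene rod []
scene rod_collar []
scene rod_tip [(array([0.5747, 0.125 , 0.0505]), 0.69)]
scene near_eyelet [(array([0.5809, 0.0533, 0.0443]), 0.62)]
scene far_eyelet [(array([ 0.5805, -0.1054,  0.0422]), 0.84), (array([ 0.578 , -0.0667,  0.0193]), 0.66)]
top rod []
top rod_collar []
top rod_tip []
top near_eyelet [(array([0.5834, 0.0557, 0.0381]), 0.89)]
top far_eyelet [(array([ 0.5755, -0.1031,  0.0427]), 0.93)]
```

```bash
python3 - <<'E'
from h import *
a=cv2.imread('pics/r1_scene.png'); b=cv2.imread('pics/r1_top.png')
for c in ('scene','top'):
    pass
p=arm.read_camera('scene');q=arm.read_camera('top')
c=lambda im,P,X:(lambda u:cv2.resize(im[int(u[1])-50:int(u[1])+50,int(u[0])-50:int(u[0])+50],None,fx=4,fy=4,interpolation=cv2.INTER_CUBIC))(proj(P,X)[0])
X=[.58,.07,.04]; print(proj(p,X),proj(q,X))
cv2.imwrite('pics/c1.png',np.hstack([c(p['color'],p,X),c(q['color'],q,X)]))
E
```

```text
[[343.2274791  211.12529384]] [[343.70316027 199.19776273]]
```

View pics/c1.png

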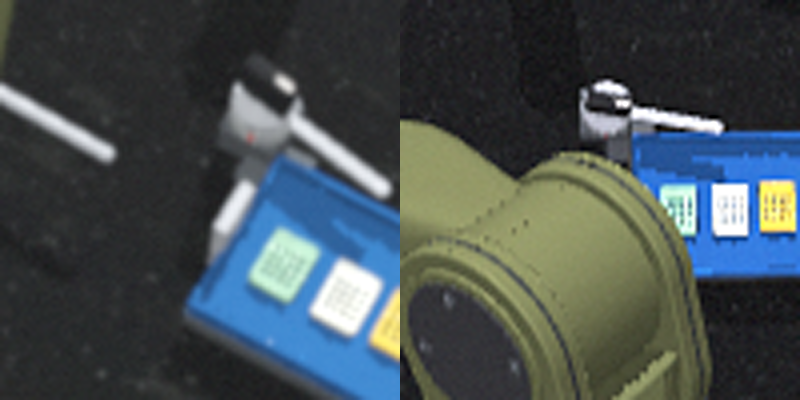

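```bash
cat >> h.py <<'E'
def rodline(zt,thr=110):
    "rod shaft in the scene picture, taken at height zt: fit x(y), tip y"
    p=arm.read_camera('scene'); s=arm.state(); P=s['eef_pos']
    g=cv2.cvtColor(p['color'],cv2.COLOR_BGR2GRAY)
    a=proj(p,[[P[0]-.004,P[1]-.14,zt]])[0]; b=proj(p,[[P[0]-.006,P[1]-.255,zt]])[0]
    m=np.zeros_like(g); cv2.line(m,tuple(np.int32(a)),tuple(np.int32(b)),255,17)
    n,l,stt,_=cv2.connectedComponentsWithStats(((g>thr)&(m>0)).astype(np.uint8))
    k=1+np.argmax(stt[1:,4]); v,u=np.nonzero(l==k); w=g[v,u].astype(float)
    X=back(p,np.c_[u,v],zt)
    c=np.polyfit(X[:,1],X[:,0],1,w=w); print('px',len(u),'y range',X[:,1].min(),X[:,1].max(),'slope deg',np.degrees(np.arctan(c[0])),'x at tip',np.polyval(c,X[:,1].min()))
    return p,c
E
python3 - <<'E'
from h import *
st()
p,c=rodline(.050)
im=cv2.resize(p['color'],None,fx=8,fy=8,interpolation=cv2.INTER_CUBIC)
th=np.radians(-1.4);Rz=np.array([[np.cos(th),-np.sin(th),0],[np.sin(th),np.cos(th),0],[0,0,1]])
B=lambda X:np.array(X)/1e3@Rz.T+[.580,-.024,0]
def poly(P,col): 
    u=(proj(p,P)*8+4).astype(int); cv2.polylines(im,[u],True,col,1)
for s in (1,-1): poly(B([[-17,s*71,55],[17,s*71,55],[17,s*79,55],[-17,s*79,55]]),(0,0,255))
poly(B([[-57,-73,31],[57,-73,31],[57,73,31],[-57,73,31]]),(0,255,255))
poly(np.array([[np.polyval(c,y),y,.05] for y in (.125,.2)]),(0,255,0))
u=np.int32(proj(p,[[.58,-.01,.03]])[0]*8)
cv2.imwrite('pics/ov.png',im[u[1]-330:u[1]+230,u[0]-400:u[0]+400])
E
```

```text
t 32.75 pos [0.5823 0.3621 0.0453] x [ 0.02   1.    -0.001] z [-0.    -0.001 -1.   ] F [ 0.9 -0.8 -1.4] gap 0.0213 gf 44.87510025501251 q [-0.31  1.08 -0.65  1.47  0.78  0.86 -1.24]
px 156 y range 0.12758127630277305 0.21440745264294547 slope deg 1.8833359347046659 x at tip 0.5746038712315592
```

View pics/ov.png

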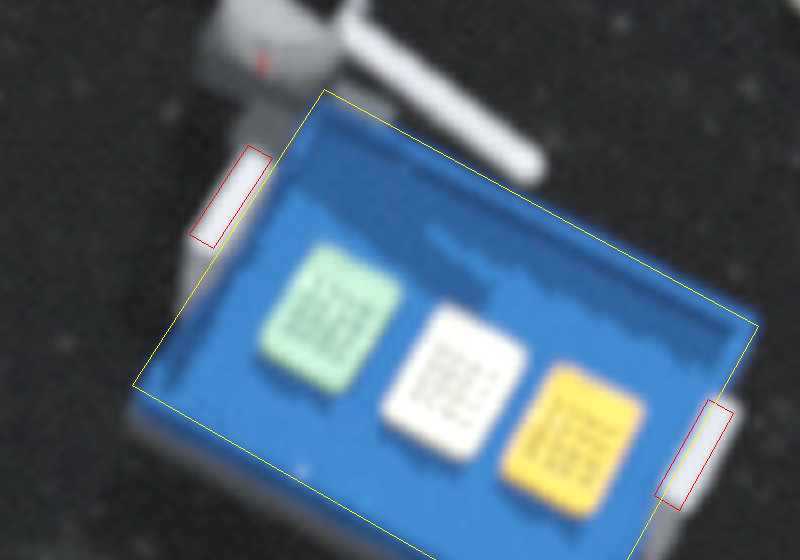

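send_rows(
  steps=[
    [[0, 0.1, 0, 0, 0, -0.1, 0], [0, 0.1, 0.15, 0, 0, 0, 0], [0, 0, 0.15, 0, 0, 0, 0], [-0.5, 0, 0, 0, 0, 0, 0], [-0.6, 0, 0, 0, 0, 0, 0], [-0.5, 0, 0, 0, 0, 0, 0], [-0.3, 0, 0, 0, 0, 0, 0], [-0.2, 0, 0, 0, 0, 0, 0], [0, 0, 0, 0, 0, 0, 0], [0, 0, 0, 0, 0, 0, 0]],
  ],
)

```text
time_s: 33.63
eef_pos: [0.5876, 0.2998, 0.0364]
eef_rot: [0.711, 0.703, -0.0, -0.0]
force: [-0.1, 0.1, -1.7]
finger_gap: 0.0216
grip_force: 44.9
```

```bash
python3 - <<'E'
from h import *
st()
p,c=rodline(.040)
q=arm.read_camera('top')
th=np.radians(-1.1);Rz=np.array([[np.cos(th),-np.sin(th),0],[np.sin(th),np.cos(th),0],[0,0,1]])
B=lambda X:np.array(X)/1e3@Rz.T+[.5805,-.0245,0]
out=[]
for P in (p,q):
    im=cv2.resize(P['color'],None,fx=8,fy=8,interpolation=cv2.INTER_CUBIC)
    def poly(X,col): cv2.polylines(im,[(proj(P,X)*8+4).astype(int)],True,col,1)
    for s in (1,-1): poly(B([[-17,s*71,55],[17,s*71,55],[17,s*79,55],[-17,s*79,55]]),(0,0,255))
    a=np.linspace(0,6.28,20); poly(B(np.c_[7*np.cos(a),79+0*a,40+7*np.sin(a)]),(0,255,0))
    poly(B([[0,79,40],[0,150,40]]),(0,255,255))
    u=np.int32(proj(P,[[.582,.075,.04]])[0]*8)
    out.append(im[u[1]-220:u[1]+220,u[0]-200:u[0]+200])
cv2.imwrite('pics/ov2.png',np.hstack(out))
E
```

```text
t 33.63 pos [0.5876 0.2998 0.0364] x [ 0.011  1.    -0.   ] z [-0. -0. -1.] F [-0.1  0.1 -1.7] gap 0.0216 gf 44.87517535686493 q [-0.22  1.07 -0.64  1.56  0.82  0.8  -1.21]
px 198 y range 0.026319540413354006 0.05843170199707637 slope deg 10.837435633166159 x at tip 0.5801856968808344
```

View pics/ov2.png

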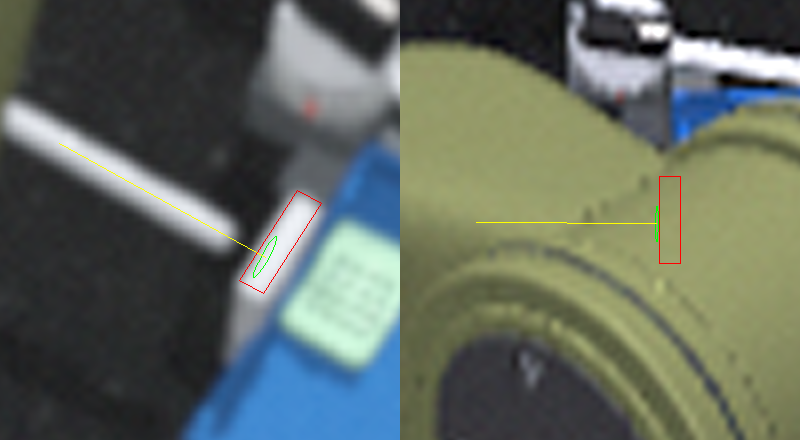

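send_rows(
  steps=[
    [[-0.2, 0, 0, 0, 0, 0, 0], [-0.2, 0, 0, 0, 0, 0, 0], [-0.2, 0, 0, 0, 0, 0, 0], [-0.2, 0, 0, 0, 0, 0, 0], [0, 0, 0, 0, 0, 0, 0], [0, 0, 0, 0, 0, 0, 0]],
  ],
)

```text
time_s: 34.23
eef_pos: [0.5876, 0.2742, 0.0364]
eef_rot: [0.711, 0.703, -0.001, 0.001]
force: [0.5, -0.1, -0.8]
finger_gap: 0.0212
grip_force: 44.9
```

```bash
python3 - <<'E'
from h import *
s,R=st(); print(s['moment'])
E
```

```text
t 34.23 pos [0.5876 0.2742 0.0364] x [ 0.012  1.    -0.002] z [-0.    -0.002 -1.   ] F [ 0.5 -0.1 -0.8] gap 0.0212 gf 44.87512171268463 q [-0.18  1.06 -0.63  1.6   0.83  0.78 -1.2 ]
[ 0.04233251 -0.05797037  0.05020913]
```

send_rows(
  steps=[
    [[-0.5, -0.005, 0, 0, 0, 0, 0], [-0.5, -0.005, 0, 0, 0, 0, 0], [-0.5, -0.005, 0, 0, 0, 0, 0], [-0.5, -0.005, 0, 0, 0, 0, 0], [-0.5, -0.005, 0, 0, 0, 0, 0], [-0.5, -0.005, 0, 0, 0, 0, 0], [-0.5, -0.005, 0, 0, 0, 0, 0], [-0.3, 0, 0, 0, 0, 0, 0], [0, 0, 0, 0, 0, 0, 0], [0, 0, 0, 0, 0, 0, 0]],
  ],
)

```text
time_s: 35.07
eef_pos: [0.5851, 0.1608, 0.0367]
eef_rot: [0.711, 0.703, -0.0, 0.0]
force: [0.0, 1.4, -1.8]
finger_gap: 0.0216
grip_force: 44.9
```

```bash
python3 - <<'E'
from h import *
s,R=st(); print(s['moment'])
p=arm.read_camera('scene'); q=arm.read_camera('top')
th=np.radians(-1.1);Rz=np.array([[np.cos(th),-np.sin(th),0],[np.sin(th),np.cos(th),0],[0,0,1]])
B=lambda X:np.array(X)/1e3@Rz.T+[.5805,-.0245,0]
out=[]
for P in (p,q):
    im=cv2.resize(P['color'],None,fx=6,fy=6,interpolation=cv2.INTER_CUBIC)
    def poly(X,col): cv2.polylines(im,[(proj(P,X)*6+3).astype(int)],True,col,1)
    a=np.linspace(0,6.28,20); poly(B(np.c_[7*np.cos(a),-71+0*a,40+7*np.sin(a)]),(0,255,0))
    poly(B([[0,-71,40],[0,30,40]]),(0,0,255))
    u=np.int32(proj(P,[[.582,-.06,.04]])[0]*6)
    out.append(im[u[1]-220:u[1]+220,u[0]-200:u[0]+200])
cv2.imwrite('pics/ov3.png',np.hstack(out))
E
```

```text
t 35.07 pos [0.5851 0.1608 0.0367] x [ 0.012  1.    -0.001] z [-0.    -0.001 -1.   ] F [ 0.   1.4 -1.8] gap 0.0216 gf 44.87514138221741 q [-0.01  1.02 -0.62  1.73  0.88  0.69 -1.13]
[ 0.03840617 -0.06404936 -0.01177953]
```

View pics/ov3.png

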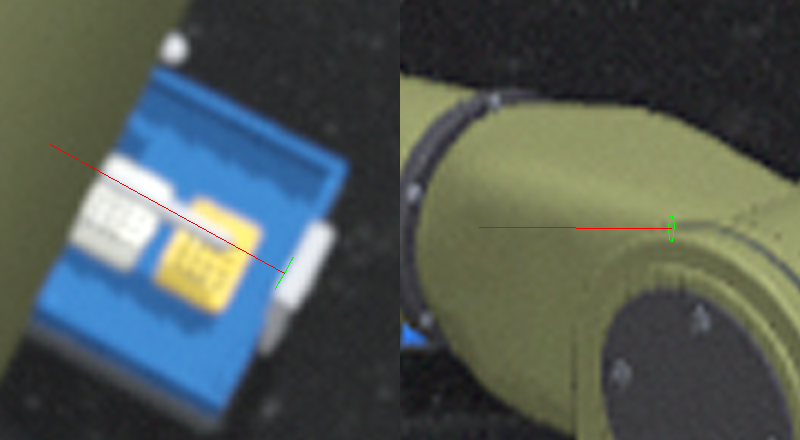

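send_rows(
  steps=[
    [[-0.1, -0.03, 0, 0, 0, 0, 0], [-0.2, 0, 0, 0, 0, 0, 0], [-0.2, 0, 0, 0, 0, 0, 0], [-0.2, 0, 0, 0, 0, 0, 0], [-0.2, 0, 0, 0, 0, 0, 0], [-0.1, 0, 0, 0, 0, 0, 0], [0, 0, 0, 0, 0, 0, 0]],
  ],
)

```text
time_s: 35.75
eef_pos: [0.5838, 0.1294, 0.0365]
eef_rot: [0.712, 0.702, -0.001, 0.001]
force: [-0.1, -0.8, -2.4]
finger_gap: 0.0213
grip_force: 44.9
```

```bash
python3 - <<'E'
from h import *
s,R=st(); print(s['moment'])
rodsee(cams=('scene','wrist'))
E
```

```text
t 35.75 pos [0.5838 0.1294 0.0365] x [ 0.013  1.    -0.003] z [-0.001 -0.003 -1.   ] F [-0.1 -0.8 -2.4] gap 0.0213 gf 44.87505376338959 q [ 0.04  1.01 -0.61  1.76  0.9   0.68 -1.1 ]
[ 0.00780288 -0.04367009 -0.00292002]
scene rod []
scene rod_collar []
scene rod_tip [(array([ 0.574 , -0.1068,  0.0448]), 0.62)]
scene near_eyelet []
scene far_eyelet [(array([ 0.5779, -0.1059,  0.0429]), 0.6)]
wrist rod [(array([0.5851, 0.1269, 0.0385]), 0.88)]
wrist rod_collar [(array([0.5813, 0.0688, 0.0428]), 0.6)]
wrist rod_tip []
wrist near_eyelet []
wrist far_eyelet []
```

send_rows(
  steps=[
    [[-0.1, 0, 0, 0, 0, 0, 0], [-0.1, 0, 0, 0, 0, 0, 0], [-0.1, 0, 0, 0, 0, 0, 0], [-0.08, 0, 0, 0, 0, 0, 0], [0, 0, 0, 0, 0, 0, 0]],
  ],
)

```text
time_s: 36.77
eef_pos: [0.5836, 0.1184, 0.0365]
eef_rot: [0.712, 0.703, -0.001, 0.001]
force: [0.5, 0.3, -2.5]
finger_gap: 0.0215
grip_force: 44.9
```

send_rows(
  steps=[
    [[-0.06, 0, 0, 0, 0, 0, 0], [-0.06, 0, 0, 0, 0, 0, 0], [0, 0, 0, 0, 0, 0, 0], [0, 0, 0, 0, 0, 0, 0]],
  ],
)

```text
time_s: 37.1
eef_pos: [0.5836, 0.1165, 0.0367]
eef_rot: [0.711, 0.703, -0.0, 0.0]
force: [-0.4, 0.5, -1.6]
finger_gap: 0.0214
grip_force: 44.9
```

send_rows(
  steps=[
    [[-0.08, 0, 0, 0, 0, 0, 0], [-0.08, 0, 0, 0, 0, 0, 0], [0, 0, 0, 0, 0, 0, 0], [0, 0, 0, 0, 0, 0, 0]],
  ],
)

```text
time_s: 37.43
eef_pos: [0.5834, 0.1163, 0.0373]
eef_rot: [0.71, 0.704, 0.003, -0.002]
force: [-1.6, 7.6, -1.1]
finger_gap: 0.022
grip_force: 44.9
```

```bash
python3 - <<'E'
from h import *
st()
rodsee(cams=('scene','wrist'))
E
```

```text
t 37.43 pos [0.5834 0.1163 0.0373] x [0.009 1.    0.007] z [ 0.001  0.007 -1.   ] F [-1.6  7.6 -1.1] gap 0.022 gf 44.874810576438904 q [ 0.07  1.01 -0.62  1.77  0.9   0.66 -1.08]
scene rod [(array([ 0.5774, -0.1192,  0.0385]), 0.34)]
scene rod_collar []
scene rod_tip [(array([ 0.5785, -0.1206,  0.0392]), 0.48), (array([ 0.5767, -0.1078,  0.0396]), 0.43)]
scene near_eyelet []
scene far_eyelet [(array([ 0.5767, -0.1055,  0.042 ]), 0.68)]
wrist rod [(array([0.5858, 0.1101, 0.0389]), 0.84)]
wrist rod_collar [(array([0.5798, 0.0532, 0.0444]), 0.75)]
wrist rod_tip []
wrist near_eyelet [(array([0.5812, 0.052 , 0.0448]), 0.72)]
wrist far_eyelet []
```

send_rows(
  steps=[
    [[0, 0, 0, 0, 0, 0, 0.4], [0, 0, 0, 0, 0, 0, 0.4], [0, 0, 0, 0, 0, 0, 0.4], [0, 0, -0.4, 0, 0, 0, 0.4], [0, 0, -1, 0, 0, 0, 0.4], [0, 0, -1, 0, 0, 0, 0.4], [0, 0, -1, 0, 0, 0, 0.4], [0, 0, -0.5, 0, 0, 0, 0.4], [0, 0, 0, 0, 0, 0, 0.4]],
  ],
)

```text
time_s: 38.78
eef_pos: [0.5858, 0.1121, 0.1583]
eef_rot: [0.711, 0.703, 0.003, 0.002]
force: [1.2, 0.6, -0.1]
finger_gap: 0.0354
grip_force: 0.0
```

```bash
python3 - <<'E'
from h import *
rodsee('r2',cams=('scene','wrist'))
p=arm.read_camera('wrist'); print([(np.round(d['position'],4),d['confidence']) for d in arm.landmark_of('knob_grip',p)[:2]])
plan([.6575,.0705,.15],78.8)
E
```

```text
scene rod [(array([0.582 , 0.1119, 0.0303]), 0.39)]
scene rod_collar []
scene rod_tip []
scene near_eyelet []
scene far_eyelet []
wrist rod [(array([0.5805, 0.1126, 0.0319]), 0.93)]
wrist rod_collar [(array([0.5799, 0.051 , 0.0402]), 0.73), (array([ 0.5777, -0.027 ,  0.0169]), 0.43)]
wrist rod_tip [(array([0.6548, 0.07  , 0.0665]), 0.33)]
wrist near_eyelet [(array([0.5822, 0.053 , 0.0382]), 0.7)]
wrist far_eyelet []
[(array([0.5806, 0.053 , 0.0403]), 0.34)]
t 39.48 pos [0.5835 0.1115 0.1535] x [ 0.011  1.    -0.001] z [-0.001 -0.001 -1.   ] F [-0.   0.9  0.2] gap 0.0355 gf 0.0 q [ 0.14  0.85 -0.74  1.72  0.73  0.87 -0.94]
shift units [-1.34  2.48  0.12] turn units [-0.01  0.02  2.11]
```

View pics/r2_wrist.png

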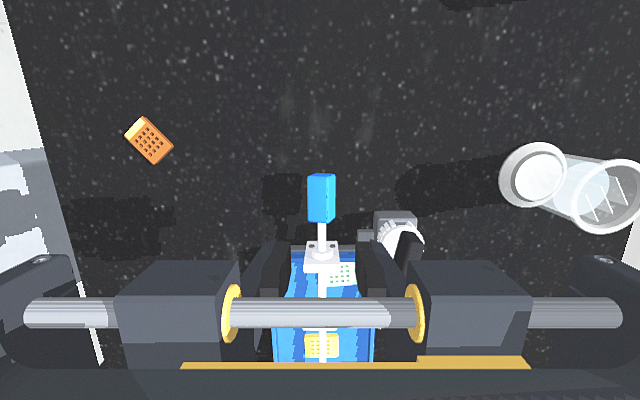

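send_rows(
  steps=[
    [[-0.4, 0.8, 0, 0, 0, 0, 0.5], [-0.5, 0.8, 0, 0, 0, 0, 0.5], [-0.44, 0.88, 0, 0, 0, 0, 0.5], [0, 0, 0.3, 0, 0, 0.7, 0.5], [0, 0, 0.3, 0, 0, 0.7, 0.5], [0, 0, 0.2, 0, 0, 0.7, 0.5], [0, 0, 0, 0, 0, 0, 0.5], [0, 0, 0, 0, 0, 0, 0.5]],
  ],
)

```text
time_s: 40.15
eef_pos: [0.6573, 0.0704, 0.1295]
eef_rot: [0.772, 0.636, -0.001, 0.0]
force: [-0.5, -0.1, -0.8]
finger_gap: 0.0439
grip_force: 0.0
```

```bash
python3 - <<'E'
from h import *
plan([.6578,.0703,.057],78.8)
E
```

```text
t 40.15 pos [0.6573 0.0704 0.1295] x [ 0.192  0.981 -0.002] z [-0.001 -0.002 -1.   ] F [-0.5 -0.1 -0.8] gap 0.0439 gf 0.0 q [ 0.17  0.95 -0.69  1.52  0.7   0.93 -0.94]
shift units [0.01 0.02 2.42] turn units [-0.01  0.02  0.03]
```

send_rows(
  steps=[
    [[0, 0, 0.8, 0, 0, 0, 0.5], [0, 0, 0.8, 0, 0, 0, 0.5], [0, 0, 0.5, 0, 0, 0, 0.5], [0, 0, 0.3, 0, 0, 0, 0.5], [0, 0, 0, 0, 0, 0, 0.5], [0, 0, 0, 0, 0, 0, 0], [0, 0, 0, 0, 0, 0, 0], [0, 0, 0, 0, 0, 0, 0], [0, 0, 0, 0, 0, 0, 0]],
  ],
  newtons=30,
)

```text
time_s: 40.9
eef_pos: [0.6581, 0.0705, 0.0588]
eef_rot: [0.772, 0.635, 0.0, 0.001]
force: [0.4, -0.8, -0.1]
finger_gap: 0.0196
grip_force: 0.0
```

send_rows(
  steps=[
    [[0, 0, -0.25, 0, 0, 0, 0], [0, 0, -0.25, 0, 0, 0, 0], [0, 0, -0.2, 0, 0, 0, 0], [0, 0, 0, 0, 0, 0, 0], [0, 0, 0, 0, 0, 0, 0]],
  ],
)

```text
time_s: 41.32
eef_pos: [0.6567, 0.0702, 0.0794]
eef_rot: [0.772, 0.635, -0.001, 0.0]
force: [-5.0, -0.4, 2.5]
finger_gap: 0.0137
grip_force: 30.0
```

send_rows(
  steps=[
    [[0, 0, 0, 0, 0, 0, 0.3], [0, 0, 0, 0, 0, 0, 0.3], [0, 0, 0.3, 0, 0, 0, 0.3], [0, 0, 0.3, 0, 0, 0, 0.3], [0, 0, 0.13, 0, 0, 0, 0.3], [0, 0, 0, 0, 0, 0, 0.3], [0, 0, 0, 0, 0, 0, 0], [0, 0, 0, 0, 0, 0, 0], [0, 0, 0, 0, 0, 0, 0], [0, 0, 0, 0, 0, 0, 0]],
  ],
)

```text
time_s: 42.15
eef_pos: [0.6565, 0.0701, 0.0563]
eef_rot: [0.772, 0.635, -0.002, -0.0]
force: [-1.3, 0.3, -1.7]
finger_gap: 0.0137
grip_force: 30.0
```

send_rows(
  steps=[
    [[0, 0, 0, 0, 0, 0, 0], [0, 0, 0, 0, 0, 0, 0]],
  ],
)

```text
time_s: 42.32
eef_pos: [0.6565, 0.0701, 0.0563]
eef_rot: [0.772, 0.635, -0.002, 0.0]
force: [-2.1, -0.9, -3.3]
finger_gap: 0.0138
grip_force: 30.0
```

Now lift the knob.

send_rows(
  steps=[
    [[0, 0, -0.25, 0, 0, 0, 0], [0, 0, -0.25, 0, 0, 0, 0], [0, 0, -0.2, 0, 0, 0, 0], [0, 0, 0, 0, 0, 0, 0], [0, 0, 0, 0, 0, 0, 0]],
  ],
)

```text
time_s: 42.73
eef_pos: [0.6557, 0.0687, 0.0736]
eef_rot: [0.772, 0.635, -0.003, -0.001]
force: [3.2, 1.9, -30.3]
finger_gap: 0.0137
grip_force: 30.0
```

```bash
python3 - <<'E'
from h import *
st()
E
```

```text
t 42.73 pos [0.6557 0.0687 0.0736] x [ 0.193  0.981 -0.004] z [-0.005 -0.003 -1.   ] F [  3.2   1.9 -30.3] gap 0.0137 gf 29.994563776999712 q [ 0.15  1.02 -0.65  1.55  0.76  0.85 -0.98]
```

send_rows(
  steps=[
    [[0, 0, 0.08, 0, 0, 0.8, 0], [0, 0, 0, 0, 0, 0.8, 0], [0, 0, 0, 0, 0, 0.8, 0], [0, 0, 0, 0, 0, 0.8, 0], [0, 0, 0, 0, 0, 0.8, 0], [0, 0, 0, 0, 0, 0.8, 0], [0, 0, 0, 0, 0, 0.8, 0], [0, 0, 0, 0, 0, 0.8, 0], [0, 0, 0, 0, 0, 0.8, 0], [0, 0, 0, 0, 0, 0.8, 0]],
  ],
)

```text
time_s: 43.57
eef_pos: [0.6562, 0.0688, 0.0734]
eef_rot: [0.944, 0.331, -0.002, 0.001]
force: [1.9, -0.1, -18.5]
finger_gap: 0.0138
grip_force: 30.0
```

send_rows(
  steps=[
    [[0, 0, 0, 0, 0, 0.8, 0], [0, 0, 0, 0, 0, 0.8, 0], [0, 0, 0, 0, 0, 0.8, 0], [0, 0, 0, 0, 0, 0.8, 0], [0, 0, 0, 0, 0, 0.8, 0], [0, 0, 0, 0, 0, 0.8, 0], [0, 0, 0, 0, 0, 0.8, 0], [0, 0, 0, 0, 0, 0.8, 0], [0, 0, 0, 0, 0, 0.8, 0], [0, 0, 0, 0, 0, 0.8, 0]],
  ],
)

```text
time_s: 44.4
eef_pos: [0.6564, 0.0686, 0.0734]
eef_rot: [1.0, -0.012, -0.002, 0.002]
force: [3.5, -1.4, -19.5]
finger_gap: 0.0135
grip_force: 30.0
```

```bash
python3 - <<'E'
from h import *
s,R=st(); print(s['moment'])
p=arm.read_camera('scene'); print([(np.round(d['position'],4),d['confidence']) for n in ['keeper_tip','near_eyelet','rod'] for d in arm.landmark_of(n,p)[:2]])
E
```

```text
t 44.4 pos [0.6564 0.0686 0.0734] x [ 1.    -0.024 -0.003] z [-0.003 -0.003 -1.   ] F [  3.5  -1.4 -19.5] gap 0.0135 gf 29.993877662345767 q [-0.02  0.96 -0.3   1.56  0.39  0.69 -2.1 ]
[-0.20618769 -0.51705926  0.01785135]
[]
```

send_rows(
  steps=[
    [[0, 0, 0.25, 0, 0, 0, 0], [0, 0, 0.25, 0, 0, 0, 0], [0, 0, 0.25, 0, 0, 0, 0], [0, 0, 0.06, 0, 0, 0, 0], [0, 0, 0, 0, 0, 0, 0], [0, 0, 0, 0, 0, 0, 0], [0, 0, 0, 0, 0, 0, 0]],
  ],
)

```text
time_s: 45.18
eef_pos: [0.6582, 0.0687, 0.0558]
eef_rot: [1.0, -0.01, 0.001, 0.002]
force: [-7.8, -5.0, 14.4]
finger_gap: 0.0137
grip_force: 30.0
```

```bash
python3 - <<'E'
from h import *
s,R=st(); print(s['moment'])
E
```

```text
t 45.18 pos [0.6582 0.0687 0.0558] x [ 1.    -0.02   0.002] z [ 0.002 -0.004 -1.   ] F [-7.8 -5.  14.4] gap 0.0137 gf 30.002436556387693 q [-0.03  0.98 -0.29  1.56  0.4   0.66 -2.11]
[-1.35447715e+00  1.54318295e+00 -4.86902203e-04]
```

Down (0.0558, below the 0.0563 at the grasp). Release and retreat, then check.

send_rows(
  steps=[
    [[0, 0, -0.05, 0, 0, 0, 0.4], [0, 0, 0, 0, 0, 0, 0.4], [0, 0, 0, 0, 0, 0, 0.4], [0, 0, 0, 0, 0, 0, 0.4], [0, 0, -0.5, 0, 0, 0, 0.4], [0, 0, -1, 0, 0, 0, 0.4], [0, 0, -1, 0, 0, 0, 0.4], [0, 0, -1, 0, 0, 0, 0.4], [0, 0, -1, 0, 0, 0, 0.4], [0, 0, -1, 0, 0, 0, 0.4]],
  ],
)

```text
time_s: 46.02
eef_pos: [0.6575, 0.0711, 0.2203]
eef_rot: [1.0, -0.01, 0.0, 0.0]
force: [0.5, 0.1, 0.4]
finger_gap: 0.0354
grip_force: 0.0
```

send_rows(
  steps=[
    [[-0.4, 0.3, -1, 0, 0, 0, 0.4], [-0.4, 0.3, -1, 0, 0, 0, 0.4], [0, 0, 0, 0, 0, 0, 0.4], [0, 0, 0, 0, 0, 0, 0.4]],
  ],
)

```text
time_s: 46.35
eef_pos: [0.634, 0.0531, 0.2808]
eef_rot: [1.0, -0.01, 0.002, 0.0]
force: [0.4, 0.0, 0.2]
finger_gap: 0.0351
grip_force: 0.0
```

```bash
python3 - <<'E'
from h import *
st()
p=arm.read_camera('wrist')
for n in ['keeper_tip','knob_grip','rod','rod_collar','near_eyelet','far_eyelet','rod_tip']: print(n,[(np.round(d['position'],4),round(d['confidence'],2)) for d in arm.landmark_of(n,p)[:1]])
cv2.imwrite('pics/w6.png',cv2.resize(p['color'][100:300,200:520],None,fx=2.5,fy=2.5))
E
```

```text
t 46.35 pos [0.634  0.0531 0.2808] x [ 1.    -0.021  0.005] z [ 0.005 -0.001 -1.   ] F [0.4 0.  0.2] gap 0.0351 gf 0.0 q [ 0.05  0.68 -0.39  1.48  0.28  1.04 -1.99]
keeper_tip [(array([0.565 , 0.0674, 0.046 ]), 0.73)]
knob_grip [(array([0.6544, 0.0687, 0.0643]), 0.63)]
rod [(array([0.5815, 0.1119, 0.0336]), 0.81)]
rod_collar [(array([0.5789, 0.0539, 0.0394]), 0.8)]
near_eyelet [(array([0.5835, 0.056 , 0.0385]), 0.78)]
far_eyelet [(array([ 0.5785, -0.108 ,  0.0375]), 0.6)]
rod_tip [(array([ 0.579 , -0.1185,  0.0441]), 0.77)]
```

View pics/w6.png

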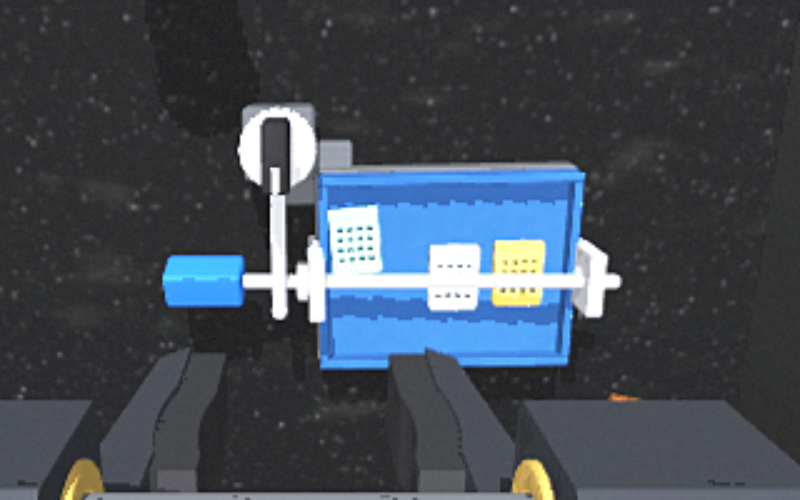

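```bash
python3 - <<'E'
from h import *
print(arm.close_job()); st()
E
```

```text
the job is handed in; nothing more can be done
None
the job is handed in; nothing more can be done
```

The job is handed in: the final wrist picture shows the yellow, green and white cassettes (no pink was present) lying in the tray, the rod home through both eyelets, and the keeper arm back across it with the knob down; green had shifted to the near end but still lay flat, no verdict was returned, and I took no final picture of the jars or timer.

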